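Putting away the small things off the drainer

ROBOT

A 6-joint arm with a two-finger parallel gripper is mounted at the origin on the work surface. World frame = base frame: x ahead of the robot, y to its left, z up, the work surface at z = 0. Lengths are in mm, angles in rad, forces in N, time in s.
With the tool pointing down it reaches from about 350 to 975 mm from the base axis. Payload 7.1 kg.
Tool frame: the origin (TCP) lies at the very end of the fingers, on their centre line; the grasp point (between the pads) lies 19 mm behind it; x points along the fingers, z is the direction in which the jaws open and shut, and the axes are right-handed (so a half turn about x gives the same grasp; the last joint's range is limited). The gripper opens to 88 mm and grips with 3 to 60 N. Pads are 20 mm wide; open, the fingers measure 115 mm over their backs; the gripper's body (75 mm by 178 mm) begins 61 mm behind the grasp point.
Start: joints at [-1.159, 0.423, 1.63, -0, 1.089, -0.019], TCP at [261.013, -567.87, 222.675] pointing down, gripper open.
Joint ranges: [-3, 3], [-0.9, 2.11], [0.09, 2.58], [-1.31, 4.45], [0.11, 2.69], [-2.54, 2.54]. Speed limits (rad/s): [2.39, 2.39, 3.01, 3.14, 3.14, 3.14].

INTERFACE

Orientations are given as a rotation vector (axis times angle).
In Python, from workcell import * gives the robot as it stands.
- The arm moves only by the shell command python3 -m crank 'ROWS'. ROWS is JSON, a list of rows, each a list of 3 entries, a list of its own where there are three numbers: the shift along the tool's x, y, z in cm, then the turn, a rotation vector about the tool's x, y, z in degrees, then the finger opening in cm, from 0 to 8.78. In form: [[[dx, dy, dz], [rx, ry, rz], claw], ...]. A call has 1 to 5 rows; each row shifts and turns the commanded pose from where the row before left it, along the tool's axes as they then stand; what a row does not reach is not made up. A row lasts 1/8 s, in which the tool goes at most 62.5 mm and 10.7 degrees, less where a joint would pass 70% of its speed; a pose out of reach is approached as far as the arm can. A call with a gripper value outside its range is refused whole. The fingers move at their own pace and stop on an object; the grip force is fixed at half the most. Time passes only in rows, so rows that do not move let the fingers close. It gives the time, the measured TCP pose, the force and the opening at its end, in the units of the state.
- get_obs(): the state, without advancing time (a new reading comes with each control period).
- get_image(name): name is "scene" or "side" or "wrist"; returns a dict with "pixels" (420x560x3 uint8, red, green, blue), "mtx" (3x3 intrinsics, pixels), "D" ([k1, k2, p1, p2, k3] as OpenCV has them; the pictures are not rectified), "view" (4x4, takes a point from world to camera coordinates). Camera axes: x right, y down, z forward; pixel columns grow to the right and rows downward; lengths in mm; the calibration is good to about 2 mm. A picture is of the moment at which its call begins. There is no depth.
- close_job(): hands the job in, once; it reports no verdict.
The state is a dict: "t": time; "qpos": joint angles; "qvel": joint speeds; "joint_torque": joint torques, N m; "ee_pos": TCP position; "orientation": TCP orientation; "ft_force": force on the tool from outside, world axes, zero at the start; "moment": the same for the moment, N m; "width": finger opening in mm.
Only numpy, scipy, OpenCV 4.12 (cv2) and the standard library are available. Lean on these libraries where they do the work, as an engineer would, in place of code of your own. Each camera call takes 0.05 s, during which the arm holds its last target.

TASK

Put away what has dried on the drainer: stand the two egg cups upright in the wooden box, one in each bay, lay the scrubbing brush bristles down flat in the narrow steel tray, and lay the jar lids top up in the middle of the round dish, the large one underneath and the small one centred on top of it. Set the egg cups down without dropping them, and leave the egg timer and the stacked mugs where they are.

Things in the scene. Friction and masses are not known exactly. Their poses are not given: they have to be found in the camera images.
- cup_a: One of two identical white ceramic egg cups, standing upright on the drainer. 62 mm tall; round foot 40 mm across, thin stem, and a straight-sided open bowl 48 mm across from 38 to 62 mm above the foot (grip it there, from above). About 75 g. Origin: centre of the underside of the foot; z up.
- cup_b: The other egg cup, same as cup_a; the two are interchangeable.
- lid_large: The larger of two flat round steel jar lids, 62 mm across, 16 mm high, top up on the drainer; it acts as a solid disc with a flat top. About 45 g. Origin: centre of the underside; z up.
- lid_small: The smaller steel jar lid, 44 mm across, 14 mm high, a solid disc likewise. About 25 g. Origin: centre of the underside; z up.
- brush: Oblong wooden scrubbing brush lying bristles down: 95 mm long (its y axis), 36 mm wide (x), 40 mm high. The wooden back is the part from 18 to 40 mm above the underside; the stiff bristle block under it is 28 mm wide and 86 mm long. About 70 g. Either end may lead. Origin: centre of the underside; z up.
- box: Light wooden box with two square bays, fixed on the worktop: 140 mm long (its y axis), 78 mm wide (x), 25 mm high. Walls, divider and floor are 5 mm thick, so each bay is 62 mm (y) by 68 mm (x), its centre at 34 mm along +y or -y from the box's centre. Origin: centre of the underside; z up; inner floor 5 mm above it.
- dish: Round shallow blue-glazed ceramic dish, fixed on the worktop: 128 mm across the rim, 14 mm high, flat inner floor 4 mm above the underside and about 95 mm across, sides sloping outward to a mouth 120 mm across. Origin: centre of the underside; z up.
- caddy: Plain narrow steel tray without divider, fixed on the worktop: 124 mm long (its y axis), 64 mm wide (x), 20 mm high, walls and floor 4 mm, so 116 by 56 mm inside. Origin: centre of the underside; z up.
- timer: Bystander: round chrome egg timer, 68 mm across, 59 mm tall, loose on the worktop among the box, dish and tray. Origin: centre of the underside. Also about: the ribbed white drainer, rib tops 12 mm above the worktop; farther off a glass bottle (x 0.86, y -0.30, 225 mm tall) and a red colander (x 0.87, y 0.30, 220 mm wide, 100 mm tall), both fixed.
- mug_upper: Bystander: the upper of two white mugs stacked loosely near the far edge of the drainer; stack 82 mm across, handles reaching 69 mm from its axis, top 172 mm above the worktop. Origin: centre of this mug's underside, 87 mm above the worktop (height 0).
Not all that is in view belongs to the job. Of the things that look like the brush, the smallest one is meant.

How it is judged (in metres and radians):
At the end, for the whole second after the job is handed in: One egg cup upright on the floor of each bay of the box; the brush flat, bristles down, on the floor of the steel tray; the large lid flat on the dish floor within 15 mm of its centre, the small lid flat on it, centred within 10 mm; all upright within 7 degrees, released and at rest (((x of cup_a in the frame of box between -0.018 and 0.018 m and y of cup_a in the frame of box between 0.018 and 0.05 m and z of cup_a in the frame of box between 0.002 and 0.009 m and x of cup_b in the frame of box between -0.018 and 0.018 m and y of cup_b in the frame of box between -0.05 and -0.018 m and z of cup_b in the frame of box between 0.002 and 0.009 m) or (x of cup_a in the frame of box between -0.018 and 0.018 m and y of cup_a in the frame of box between -0.05 and -0.018 m and z of cup_a in the frame of box between 0.002 and 0.009 m and x of cup_b in the frame of box between -0.018 and 0.018 m and y of cup_b in the frame of box between 0.018 and 0.05 m and z of cup_b in the frame of box between 0.002 and 0.009 m)) and horizontal distance between lid_large and dish below 0.015 m and z of lid_large in the frame of dish between 0.001 and 0.008 m and horizontal distance between lid_small and lid_large below 0.01 m and z of lid_small in the frame of lid_large between 0.013 and 0.019 m and x of brush in the frame of caddy between -0.014 and 0.014 m and y of brush in the frame of caddy between -0.015 and 0.015 m and z of brush in the frame of caddy between 0.001 and 0.008 m and angle between the y axis of brush and the y axis of caddy, either way round below 0.3 rad and angle between each of cup_a, cup_b, lid_large, lid_small, brush's own z axis and vertical below 0.12 rad and linear speed of each of cup_a, cup_b, lid_large, lid_small, brush below 0.01 m/s and angular speed of each of cup_a, cup_b, lid_large, lid_small, brush below 0.1 rad/s); the robot touches nothing.
It fails at once if an egg cup is dropped (falls free faster than 0.7 m/s, about 25 mm) ((linear speed of cup_a above 0.7 m/s and contact force between cup_a and the fingers below 0.05 N) or (linear speed of cup_b above 0.7 m/s and contact force between cup_b and the fingers below 0.05 N)).
It fails at once if the egg timer is shifted more than 25 mm (distance of timer from where it was at the start of the episode above 0.025 m).
It fails at once if the stacked mugs are shifted more than 25 mm (distance of mug_upper from where it was at the start of the episode above 0.025 m).
It also fails if it takes over 128 s, if anything falls off the work surface, if the arm or the gripper's body presses on something with over 40 N, if the wrist force passes 120 N, or if a joint passes its speed limit or range.

## Working session

There is one attempt and no reset: what is moved stays moved. The work goes in short steps, Python scripts to look and compute and a shell command to move; the robot and the scene stay as the last step left them, time stands still between calls to the robot, and variables do not carry over. Pictures are saved under pics/ and viewed, and the job is handed in when it is done.

```bash
ls; mkdir -p pics; python3 - <<'E'
from workcell import *
import cv2,numpy as np
o=get_obs(); print(o)
for n in ["scene","side","wrist"]:
    im=get_image(n); cv2.imwrite(f"pics/{n}0.png",im["pixels"][:,:,::-1]); print(n,im["mtx"],im["D"],im["view"])
E
```

```text
pics
{'t': 0.0, 'qpos': array([-1.15898960e+00,  4.23867638e-01,  1.63066594e+00, -1.26711646e-05,
        1.08859934e+00, -1.89957076e-02]), 'qvel': array([-5.30961019e-04,  4.08141747e-04,  8.74169483e-04,  6.63135635e-04,
        5.04353127e-05,  1.45171081e-04]), 'joint_torque': array([ 2.05949964e-04, -5.44625652e+01, -2.73658794e+01,  6.42834837e-02,
        2.29218788e-02, -1.63482678e-04]), 'ee_pos': array([ 260.8035502 , -567.38223727,  221.89441949]), 'orientation': array([ 0.88714491,  1.38406013, -0.88575465]), 'ft_force': array([-0.97486759,  0.09883229, -0.50679473]), 'moment': array([0.03218524, 0.00161212, 0.00653359]), 'width': 87.63740433844035}
scene [[510.54465842   0.         284.31490517]
 [  0.         510.54465842 218.78303146]
 [  0.           0.           1.        ]] [-0.08342356  0.          0.          0.          0.        ] [[-6.98328495e-01  7.15766184e-01 -4.01051352e-03  3.41971584e+02]
 [ 6.16964408e-01  5.99074166e-01 -5.10357780e-01 -2.69313051e+02]
 [-3.62894246e-01 -3.58871724e-01 -8.59952820e-01  1.69376927e+03]
 [ 0.00000000e+00  0.00000000e+0
[... 257 characters left out ...]
82e-01  1.94547331e-04  5.22087719e+02]
 [-1.43601653e-01  6.91367452e-01 -7.08088703e-01  1.45748016e+02]
 [ 1.43731547e-01 -6.93347598e-01 -7.06123467e-01  9.53963036e+02]
 [ 0.00000000e+00  0.00000000e+00  0.00000000e+00  1.00000000e+00]]
wrist [[314.44215728   0.         279.77937392]
 [  0.         314.44215728 210.29258799]
 [  0.           0.           1.        ]] [0.00840077 0.         0.         0.         0.        ] [[ 4.16695913e-01 -9.09042025e-01 -2.66710312e-03 -6.23857697e+02]
 [-8.64685728e-01 -3.97265346e-01  3.07406632e-01 -3.66632185e+01]
 [-2.80505094e-01 -1.25788881e-01 -9.51574511e-01  3.92202097e+02]
 [ 0.00000000e+00  0.00000000e+00  0.00000000e+00  1.00000000e+00]]
```

View pics/scene0.png

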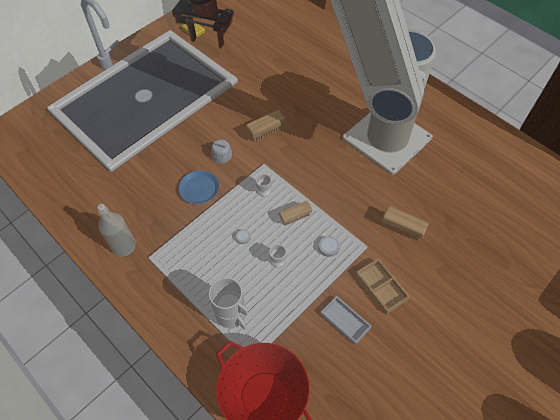

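View pics/side0.png

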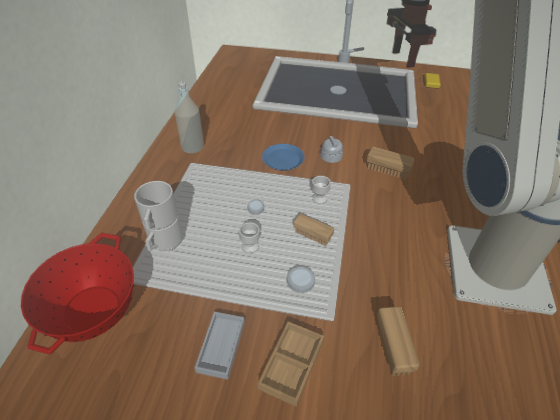

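View pics/wrist0.png

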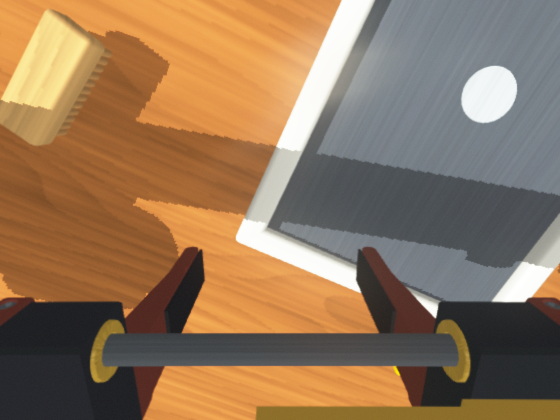

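Scene view: brush-like things at (266,126), (296,212) and (405,222). The egg cups are at (264,184) and (278,255), the lids at (328,245) and (242,237), the box at (382,286), the tray at (346,320), the dish at (199,187) and the timer at (221,152). I'll measure roughly and take a close crop of the candidates.

```bash
cat > h.py <<'E'
from workcell import *
import cv2,numpy as np
from scipy.spatial.transform import Rotation as R
def ray(im,uv):
    uv=np.array(uv,float).reshape(-1,1,2)
    p=cv2.undistortPoints(uv,im["mtx"],im["D"]).reshape(-1,2)
    V=im["view"]; d=np.c_[p,np.ones(len(p))]@V[:3,:3]
    return -V[:3,:3].T@V[:3,3], d
def plane(im,uv,z):
    c,d=ray(im,uv); return c+d*((z-c[2])/d[:,2])[:,None]
def tri(i1,u1,i2,u2):
    c1,d1=ray(i1,u1);c2,d2=ray(i2,u2);out=[]
    for a,b in zip(d1,d2):
        a=a/np.linalg.norm(a);b=b/np.linalg.norm(b)
        s=np.linalg.lstsq(np.c_[a,-b],c2-c1,rcond=None)[0]
        p,q=c1+a*s[0],c2+b*s[1]; out.append(np.r_[(p+q)/2,np.linalg.norm(p-q)])
    return np.array(out)
def proj(im,P):
    V=im["view"];r=cv2.Rodrigues(V[:3,:3])[0]
    return cv2.projectPoints(np.array(P,float).reshape(-1,1,3),r,V[:3,3],im["mtx"],im["D"])[0].reshape(-1,2)
def snap(n,f):
    im=get_image(n); cv2.imwrite(f"pics/{f}.png",im["pixels"][:,:,::-1]); return im
def pose():
    o=get_obs(); return o["ee_pos"],R.from_rotvec(o["orientation"]).as_matrix()
E
python3 - <<'E'
from h import *
np.set_printoptions(precision=1,suppress=True)
p,M=pose();print(np.round(M,3))
a=get_image("scene");b=get_image("side")
n="cupA cupB lidL lidS brushD brushFar brushNear box tray dish timer".split()
u=[(264,178),(278,249),(328,244),(242,236),(296,212),(265,124),(405,221),(382,286),(346,319),(199,187),(221,146)]
v=[(320,184),(250,229),(301,276),(256,205),(314,228),(389,159),(398,337),(292,361),(221,343),(283,157),(332,145)]
for k,t in zip(n,tri(a,u,b,v)): print(k,t)
c=a["pixels"][90:290,170:450,::-1]; cv2.imwrite("pics/crop0.png",cv2.resize(c,None,fx=2.8,fy=2.8,interpolation=cv2.INTER_CUBIC))
c=b["pixels"][130:380,200:440,::-1]; cv2.imwrite("pics/crop1.png",cv2.resize(c,None,fx=2.4,fy=2.4,interpolation=cv2.INTER_CUBIC))
print(get_obs()["t"])
E
```

```text
[[-0.   0.9  0.4]
 [ 0.   0.4 -0.9]
 [-1.   0.  -0. ]]
cupA [ 438.8 -134.    72.5   11.3]
cupB [577.1  61.8  78.    2.7]
lidL [447.4 133.3  29.2   0.9]
lidS [598.  -65.9  23.4   3.6]
brushD [438.6  -1.7  41.3   1.7]
brushFar [ 264.4 -308.    42.     1.5]
brushNear [240.3 248.1  43.2   1.9]
box [433.9 323.1  14.4   3.4]
tray [576.6 314.9  15.6   1.3]
dish [ 569.5 -292.3   11.9    0.9]
timer [ 430.1 -339.9   44.5    3. ]
0.25
```

View pics/crop0.png

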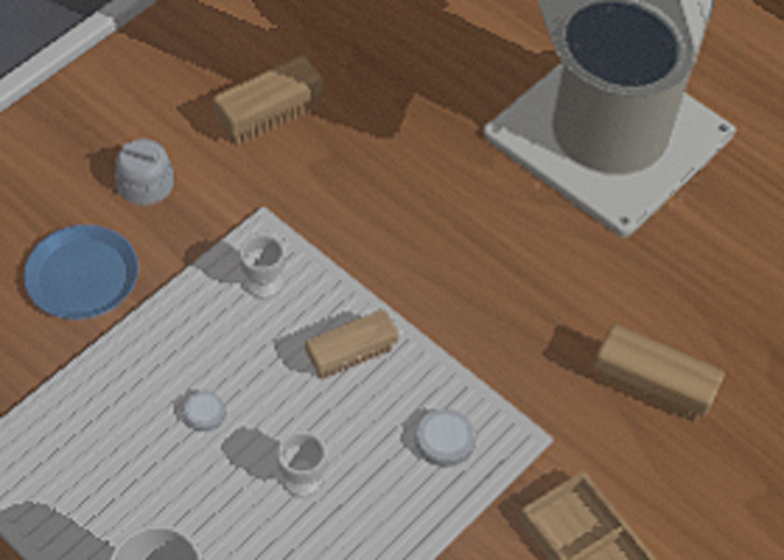

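View pics/crop1.png

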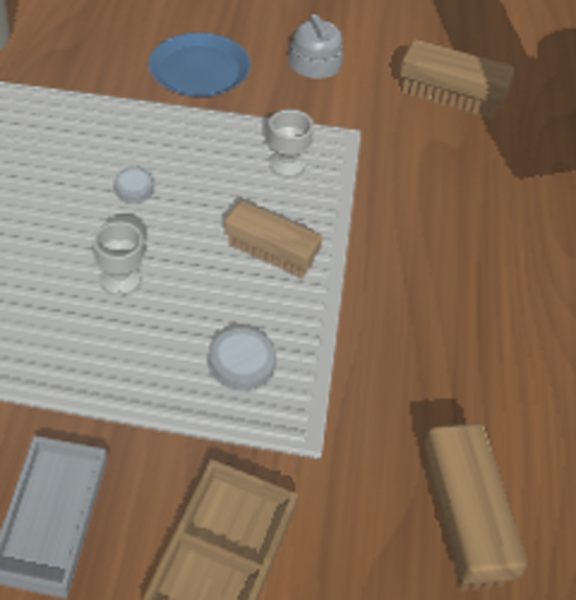

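The brush on the drainer, at scene (296,212), is clearly the smallest of the three, so it's the one meant. Next I'll work out the wrist camera geometry.

```bash
python3 - <<'E'
from h import *
np.set_printoptions(precision=3,suppress=True)
p,M=pose();w=get_image("wrist");V=w["view"]
C=-V[:3,:3].T@V[:3,3];print(C,M.T@(C-p));print("cam axes rows in tool",V[:3,:3]@M)
a=get_image("scene");b=get_image("side")
n="brushD brushFar brushNear".split()
print(M)
# long-edge lengths at top z
for nm,u,z in [("D",[(280,211),(309,205)],40),("Far",[(248,128),(281,113)],45),("Near",[(386,210),(427,226)],45)]:
    q=plane(a,u,z);print(nm,np.linalg.norm(q[0]-q[1]))
E
```

```text
[ 338.326 -532.467  383.135] [-160.84    85.03     0.249]
cam axes rows in tool [[ 0.001 -0.001  1.   ]
 [-0.307 -0.952 -0.001]
 [ 0.952 -0.307 -0.002]]
[[-0.     0.909  0.418]
 [ 0.001  0.418 -0.909]
 [-1.     0.    -0.001]]
D 88.32180139095678
Far 125.3728252627677
Near 126.46813772442124
```

```bash
python3 -m crank '[[[-2,4,-3.7],[0,0,0],8.78],[[-2,4,-3.7],[0,0,0],8.78],[[-2,4,-3.7],[0,0,0],8.78],[[-2,4,-3.7],[0,0,0],8.78],[[-2,4,-3.7],[0,0,0],8.78]]'; python3 -m crank '[[[0,4,-3.7],[0,0,0],8.78],[[0,4,-3.7],[0,0,0],8.78],[[0,4,-3.7],[0,0,0],8.78],[[0,4,-3.7],[0,0,0],8.78],[[0,4,-3.7],[0,0,0],8.78]]'; python3 -m crank '[[[0,4,-3.7],[0,0,0],8.78],[[0,0,0],[-10,0,0],8.78],[[0,0,0],[-10,0,0],8.78],[[0,0,0],[-10,0,0],8.78],[[0,0,0],[-10,0,0],8.78]]';python3 -m crank '[[[0,0,0],[-10,0,0],8.78],[[0,0,0],[-10,0,0],8.78],[[0,0,0],[-5,0,0],8.78],[[0,0,0],[0,0,0],8.78],[[0,0,0],[0,0,0],8.78]]'
python3 - <<'E'
from h import *
np.set_printoptions(precision=3,suppress=True)
p,M=pose();print(p,M,get_obs()["t"])
snap("wrist","w1")
E
```

```text
t: 1.02
ee_pos: [365.9, -314.6, 323.5]
orientation: [0.886, 1.382, -0.886]
ft_force: [0.8, 0.2, 0.4]
width: 87.6
t: 1.65
ee_pos: [470.4, -62.9, 323.0]
orientation: [0.886, 1.382, -0.886]
ft_force: [0.7, -0.4, 0.7]
width: 87.8
t: 2.28
ee_pos: [490.8, -14.2, 322.7]
orientation: [0.342, 1.544, -0.342]
ft_force: [0.5, -0.3, -0.6]
width: 87.5
t: 2.9
ee_pos: [490.8, -14.3, 322.7]
orientation: [0.006, 1.571, -0.006]
ft_force: [0.1, -0.0, 0.0]
width: 87.6
[490.819 -14.296 322.716] [[ 0.     0.007  1.   ]
 [ 0.     1.    -0.007]
 [-1.     0.     0.   ]] 2.9
```

View pics/w1.png

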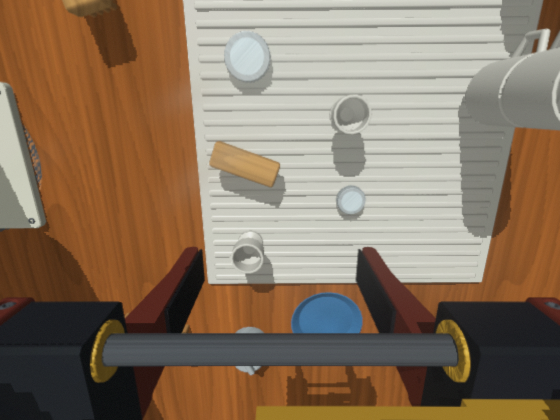

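The wrist view shows the large lid at (247,57), cups at (351,114) and (248,253), the brush at (245,163), the small lid at (351,200) and the dish at (327,318). I'll take a second view from further +y for parallax, which should also bring in the box and tray.

```bash
python3 -m crank '[[[0,5,0],[0,0,0],8.78],[[0,5,0],[0,0,0],8.78],[[0,5,0],[0,0,0],8.78],[[0,5,0],[0,0,0],8.78],[[0,0,0],[0,0,0],8.78]]'; 
python3 - <<'E'
from h import *
import pickle
im=snap("wrist","w2");pickle.dump(im,open("w2.pkl","wb"))
E
python3 -m crank '[[[0,-5.5,0],[0,0,0],8.78],[[0,-5.5,0],[0,0,0],8.78],[[0,-5.5,0],[0,0,0],8.78],[[0,-5.5,0],[0,0,0],8.78],[[0,-4,0],[0,0,0],8.78]]'
python3 -m crank '[[[0,-4,0],[0,0,0],8.78],[[0,0,0],[0,0,0],8.78]]'
python3 - <<'E'
from h import *
import pickle
im=snap("wrist","w3");pickle.dump(im,open("w3.pkl","wb"))
print(pose()[0])
E
```

```text
t: 3.58
ee_pos: [491.8, 188.3, 322.6]
orientation: [0.002, 1.571, -0.002]
ft_force: [-0.4, -0.3, -0.1]
width: 87.8
t: 4.25
ee_pos: [489.6, -77.7, 322.8]
orientation: [0.007, 1.571, -0.007]
ft_force: [0.2, -0.7, -0.3]
width: 87.9
t: 4.5
ee_pos: [489.5, -117.5, 322.7]
orientation: [0.008, 1.571, -0.009]
ft_force: [-0.3, -0.3, -0.1]
width: 88.0
[ 489.52809473 -116.12848213  322.58831557]
```

View pics/w2.png

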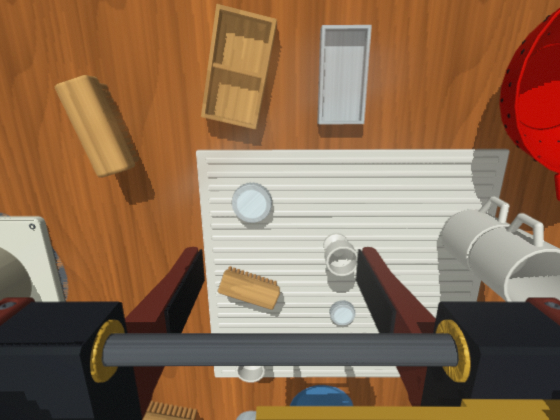

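View pics/w3.png

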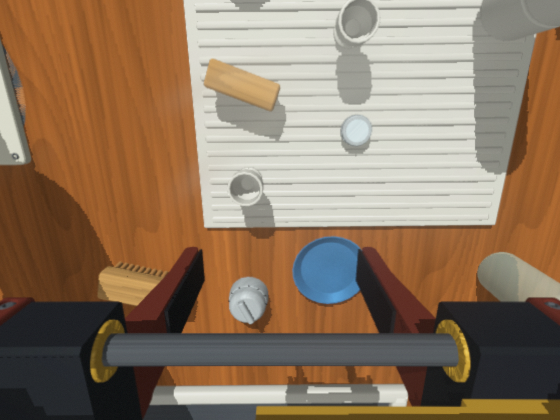

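```bash
cat > w.py <<'E'
from h import *
import pickle
w3=pickle.load(open("w3.pkl","rb"));w2=pickle.load(open("w2.pkl","rb"))
# tool->cam fixed
Mc=np.eye(4);p=np.array([490.819,-14.296,322.716]);Rt=R.from_rotvec([0.006,1.571,-0.006]).as_matrix()
w1=dict(w2);w1["pixels"]=cv2.imread("pics/w1.png")[:,:,::-1].copy()
# same orientation as w2 within .3deg; use w2's tool rotation to get cam in tool
R2=R.from_rotvec([0.002,1.571,-0.002]).as_matrix();V2=w2["view"]
A=V2[:3,:3]@R2; C2=-V2[:3,:3].T@V2[:3,3]; 
off=np.array([-160.84,85.03,0.249])
V1=np.eye(4);V1[:3,:3]=A@Rt.T; V1[:3,3]=-V1[:3,:3]@(p+Rt@off); w1["view"]=V1
W={1:w1,2:w2,3:w3}
E
python3 - <<'E'
from w import *
np.set_printoptions(precision=1,suppress=True)
C2=-V2[:3,:3].T@V2[:3,3];print(C2, "expect",np.array([491.8,188.3,322.6])+R2@off)
for k,im in W.items():
    h=cv2.cvtColor(im["pixels"],cv2.COLOR_RGB2HSV).astype(int)
    for n,m in dict(lid=(h[...,0]>95)&(h[...,0]<115)&(h[...,1]>22)&(h[...,1]<70)&(h[...,2]>150),
                    dish=(h[...,0]>95)&(h[...,0]<125)&(h[...,1]>110),
                    wood=(h[...,0]<25)&(h[...,0]>10)&(h[...,1]>60)&(h[...,1]<170)&(h[...,2]>130)).items():
        m=cv2.morphologyEx(m.astype(np.uint8),cv2.MORPH_OPEN,np.ones((3,3)))
        for c in cv2.findContours(m,cv2.RETR_EXTERNAL,cv2.CHAIN_APPROX_NONE)[0]:
            if cv2.contourArea(c)>300:
                r=cv2.minAreaRect(c);print(k,n,cv2.contourArea(c),cv2.boundingRect(c),np.array(cv2.fitEllipse(c)[0]),np.array(r[0]),np.array(r[1]),r[2])
a=W[2]["pixels"][0:140,190:380,::-1];cv2.imwrite("pics/c2.png",cv2.resize(a,None,fx=4,fy=4,interpolation=cv2.INTER_CUBIC))
E
```

```text
[492.1 273.  483.4] expect [492.3 273.3 483.4]
1 dish 2234.0 (292, 293, 70, 40) [326.8 314.9] [326.5 312.5] [39. 69.] 90.0
1 wood 774.0 (284, 285, 81, 21) [324.9 294.4] [324. 295.] [20. 80.] 90.0
1 wood 357.5 (407, 284, 56, 13) [432.2 289.2] [434.6 290.3] [11.8 55. ] 88.83085632324219
1 wood 1736.0 (209, 141, 71, 46) [243.8 163.6] [243.8 163.6] [69.4 27.2] 19.746837615966797
1 wood 1090.5 (168, 139, 33, 68) [186.8 180.6] [182.2 173.2] [66.6 31.8] 85.2363510131836
1 wood 1397.0 (156, 59, 38, 71) [177.5  99.4] [172.9  95.3] [70.4 36.5] 85.2363510131836
2 dish 804.0 (292, 386, 59, 19) [321.2 396.3] [321. 395.] [18. 58.] 90.0
2 wood 1559.0 (218, 268, 62, 42) [249.4 288.2] [249.6 287.7] [59.8 29.4] 18.43494987487793
2 wood 1105.0 (166, 157, 34, 51) [185.2 186.9] [182.5 182. ] [50. 33.] 90.0
2 wood 3397.0 (54, 75, 74, 102) [ 90.4 124.3] [ 90.6 125.9] [106.   35.4] 65.63754272460938
2 wood 8881.5 (203, 30, 235, 120) [326.  103.9] [320.   89.5] [119. 234.] 90.0
2 wood 6657.5 (201, 4, 76, 125) [237.3  64.8] [235.9  66.2] [ 62.7 116.3] 10.713123321533203
3 dish 3420.5 (294, 237, 65, 66) [327.5 270. ] [325.7 269.7] [65.1 63.8] 88.53119659423828
3 wood 1601.5 (98, 267, 68, 39) [129.3 284.4] [130.5 286.5] [66.5 36.1] 5.194429397583008
3 wood 3274.5 (267, 229, 215, 33) [365.2 241.1] [374.1 243.9] [ 31.3 214.2] 88.99491119384766
3 wood 1288.5 (168, 123, 34, 82) [187.  176.7] [181.6 164.4] [81.  32.9] 84.80557250976562
3 wood 2085.5 (204, 59, 76, 52) [241.   84.5] [240.9  84.3] [76.1 29.7] 20.556045532226562
3 wood 1193.5 (158, 56, 37, 67) [179.2  95.7] [174.  90.] [65.5 34.6] 84.80557250976562
```

View pics/c2.png

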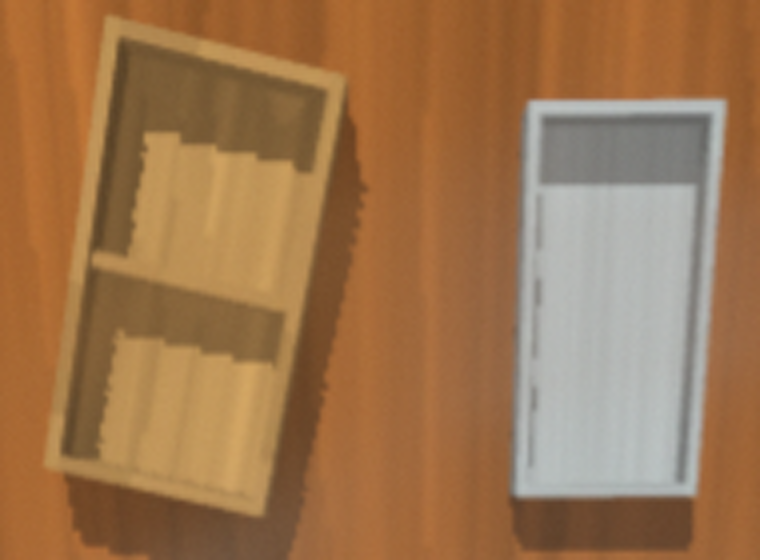

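Box top corners (full image): (217.5,4), (276.5,19), (256.3,129) and (201.5,117). Tray: (322,25), (371.5,25), (363.5,124) and (318.3,124). Now the crops for the objects.

```bash
python3 - <<'E'
from w import *
np.set_printoptions(precision=1,suppress=True)
for u,z in [([(217.5,4),(276.5,19),(256.3,129),(201.5,117)],25),([(322,25),(371.5,25),(363.5,124),(318.3,124)],20)]:
    q=plane(w2,np.array(u)-.4,z);print(q,q.mean(0),[np.linalg.norm(q[i]-q[i-1]) for i in range(4)])
def crop(k,x,y,w,h): return cv2.resize(W[k]["pixels"][y:y+h,x:x+w,::-1],None,fx=4,fy=4,interpolation=cv2.INTER_CUBIC)
cv2.imwrite("pics/c3.png",np.vstack([np.hstack([crop(1,210,25,90,70),crop(1,315,80,90,70)]),np.hstack([crop(1,200,130,90,70),crop(1,315,170,90,70)])]))
cv2.imwrite("pics/c4.png",np.vstack([np.hstack([crop(2,210,170,90,70),crop(2,300,220,90,70)]),np.hstack([crop(3,200,155,90,70),crop(3,315,95,90,70)])]))
E
```

```text
[[413.1 399.8  25. ]
 [487.4 383.1  25. ]
 [457.9 247.2  25. ]
 [381.8 263.6  25. ]] [435.1 323.4  25. ] [np.float64(139.6983076339091), np.float64(76.10840614723023), np.float64(139.0251110482739), np.float64(77.81843181397116)]
[[546.3 377.2  20. ]
 [610.5 376.9  20. ]
 [610.  253.2  20. ]
 [545.8 253.5  20. ]] [578.2 315.2  20. ] [np.float64(123.72096396880983), np.float64(64.1684101493942), np.float64(123.64317236857904), np.float64(64.15877727689413)]
```

View pics/c3.png

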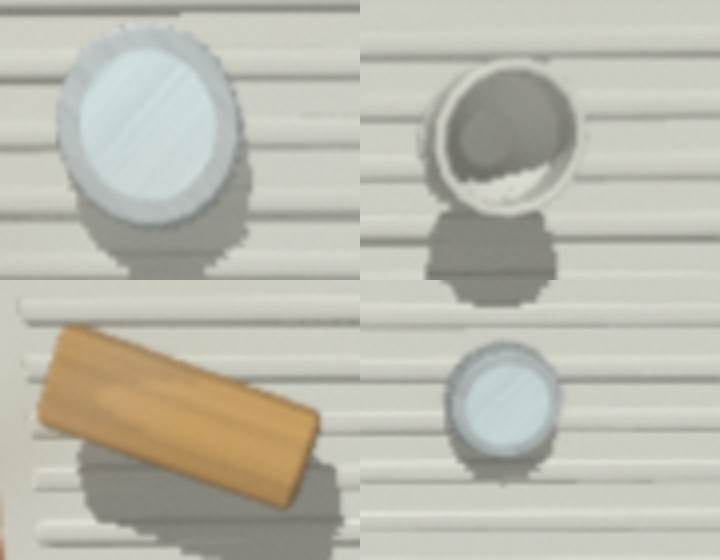

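View pics/c4.png

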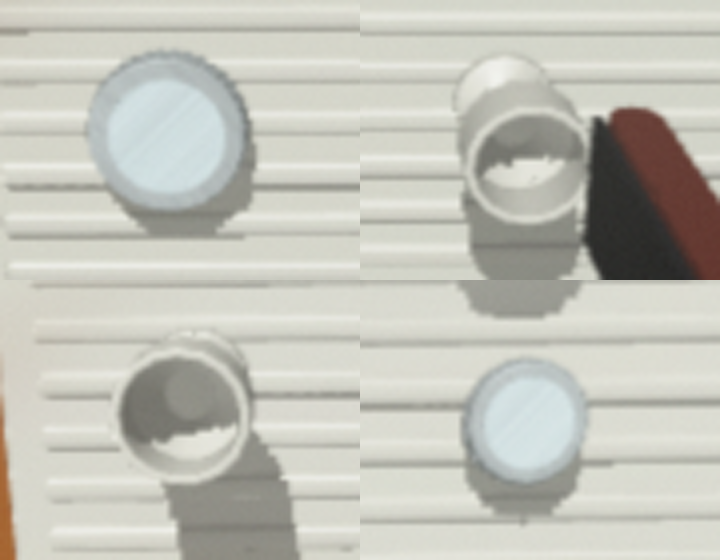

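```bash
python3 - <<'E'
from w import *
np.set_printoptions(precision=1,suppress=True)
u1=[(247,56),(352,114),(351.25,201),(243.8,163.6)];
print(tri(w1,[(247,56),(352,114)],w2,[(251.5,204),(342,261.2)]))
print(tri(w1,[(351.2,201),(243.8,163.6)],w3,[(357,130.5),(240.9,84.3)]))
def crop(k,x,y,w,h): return cv2.resize(W[k]["pixels"][y:y+h,x:x+w,::-1],None,fx=4,fy=4,interpolation=cv2.INTER_CUBIC)
cv2.imwrite("pics/c5.png",np.vstack([np.hstack([crop(1,205,215,90,70),crop(1,280,280,90,70)]),np.hstack([crop(3,200,50,90,70),crop(3,285,235,90,70)])]))
E
```

```text
[[448.8 137.3  29.2   0.4]
 [580.9  64.3  74.1   0.4]]
[[599.2 -63.2  22.8   0.5]
 [439.9  -1.6  41.9   0.3]]
```

View pics/c5.png

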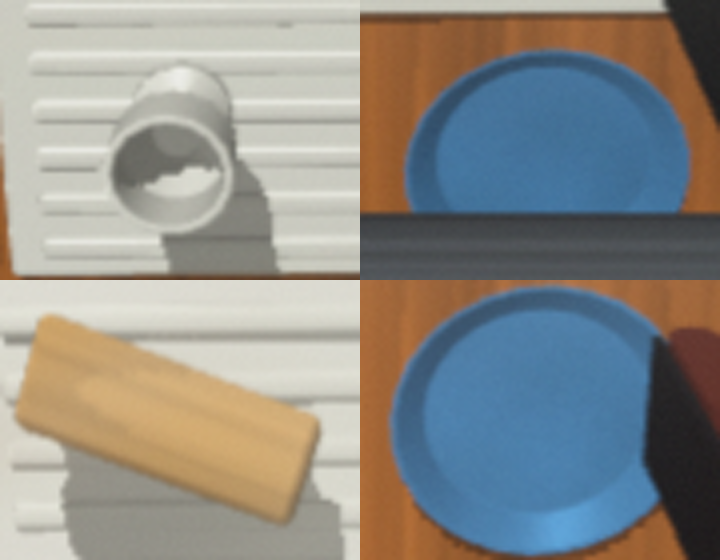

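```bash
python3 - <<'E'
from w import *
np.set_printoptions(precision=1,suppress=True)
print("cupA",tri(w1,[(247.9,258.5)],w3,[(245.9,188.9)]))
a=np.array([(72,43),(320,128),(290,228),(40,140)])/4+(200,130)
b=np.array([(48,34),(320,138),(286,243),(16,142)])/4+(200,50)
print("brush",tri(w1,a-.4,w3,b-.4))
print(plane(w1,a-.4,52),plane(w3,b-.4,52))
for n in ("scene","side","w3"):
    im=w3 if n=="w3" else get_image(n)
    h=cv2.cvtColor(im["pixels"],cv2.COLOR_RGB2HSV).astype(int)
    m=((h[...,0]>95)&(h[...,0]<125)&(h[...,1]>100)).astype(np.uint8)
    c=[c for c in cv2.findContours(m,0,cv2.CHAIN_APPROX_NONE)[0] if cv2.contourArea(c)>300]
    for c in c:
        c=c.reshape(-1,2).astype(float)
        if n=="w3": c=c[c[:,0]<335]
        if n=="scene" and not(150<c[:,0].mean()<240): continue
        if n=="side" and not(250<c[:,0].mean()<310): continue
        q=plane(im,c,14)[:,:2]
        A=np.c_[2*q,np.ones(len(q))];s=np.linalg.lstsq(A,(q**2).sum(1),rcond=None)[0]
        print(n,"dish",s[:2],2*np.sqrt(s[2]+s[:2]@s[:2]),c.mean(0))
print(get_obs()["t"])
E
```

```text
cupA [[ 443.3 -134.7   71.     0.2]]
brush [[403.9  30.4  37.8   1.4]
 [490.4  -1.1  29.9   0.2]
 [479.  -34.4  45.    0.9]
 [392.   -2.2  44.5   0.8]]
[[407.4  31.7  52. ]
 [490.5   2.4  52. ]
 [479.7 -32.7  52. ]
 [394.1  -0.9  52. ]] [[406.   28.4  52. ]
 [490.3  -2.6  52. ]
 [478.8 -34.3  52. ]
 [393.3  -2.7  52. ]]
side dish [ 568.4 -303.8] 98.13622796742669 [282.9 155.3]
w3 dish [ 571.1 -291.4] 122.50238377260634 [309.6 270.6]
4.65
```

Heights from the two views: cup rims 71–74, lid tops 29 and 23 and brush top 40–50. That fits the text within the noise, except that the brush reads low. Cup A is at (443,-135), so I'm going for it first.

```bash
python3 -m crank '[[[4,-0.9,-2.3],[0,0,0],8.78],[[5,-0.96,-2.3],[0,0,0],8.78],[[5,0,0],[0,0,0],8.78],[[5,0,0],[0,0,0],8.78],[[0,0,0],[0,0,0],8.78]]'
python3 - <<'E'
from h import *
np.set_printoptions(precision=1,suppress=True)
a=get_image("scene");b=get_image("side")
print(tri(a,[(226,286),(229,322)],b,[(157,190),(163,245)]), pose()[0])
snap("wrist","w4")
E
```

```text
t: 5.28
ee_pos: [441.6, -131.0, 130.2]
orientation: [0.005, 1.578, -0.002]
ft_force: [0.3, 0.4, -0.1]
width: 87.8
[[772.9  81.1 180.    4.1]
 [796.3  89.3  -4.3   3.7]] [ 444.8 -132.2  133.6]
```

View pics/w4.png

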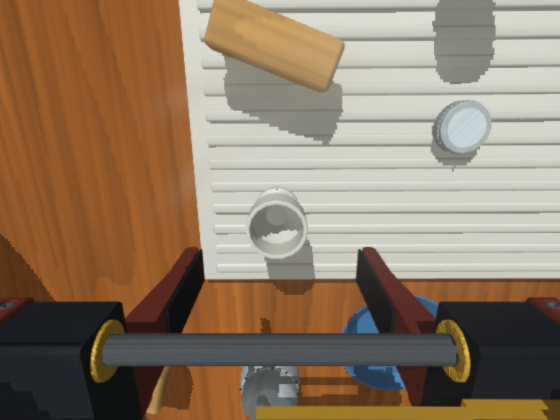

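```bash
python3 -m crank '[[[0,0,0],[0,0,0],8.78],[[0,0,0],[0,0,0],8.78]]'
python3 - <<'E'
from h import *
np.set_printoptions(precision=1,suppress=True)
im=snap("wrist","w5");print(pose()[0],plane(im,[(277,224)],74),proj(im,[(443.3,-134.7,74)]))
print(plane(im,[(277,193)],14))
E
```

```text
t: 5.68
ee_pos: [445.1, -132.9, 134.1]
orientation: [0.004, 1.568, -0.005]
ft_force: [-0.1, 0.9, -0.6]
width: 87.7
[ 444.8 -132.9  133.8] [[ 443.1 -129.9   74. ]] [[277.4 229.9]]
[[ 442.7 -121.7   14. ]]
```

```bash
python3 - <<'E'
import cv2
i=cv2.imread("pics/w5.png")[170:290,200:380];cv2.imwrite("pics/w5c.png",cv2.resize(i,None,fx=4,fy=4))
E
```

```text
(no output)
```

View pics/w5c.png

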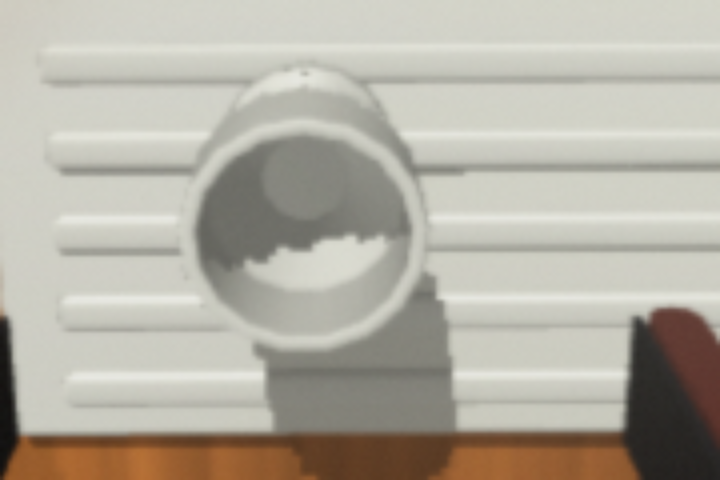

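Rim centre is at (276,229), so cup A is at (443,-134). Descending and gripping.

```bash
python3 -m crank '[[[4.5,-0.1,-0.2],[0,0,0],8.78],[[4.6,0,0],[0,0,0],8.78],[[0,0,0],[0,0,0],8.78],[[0,0,0],[0,0,0],4],[[0,0,0],[0,0,0],4]]'; python3 -m crank '[[[0,0,0],[0,0,0],4],[[0,0,0],[0,0,0],4],[[0,0,0],[0,0,0],4]]'
```

```text
t: 6.35
ee_pos: [443.5, -134.1, 43.5]
orientation: [0.004, 1.568, -0.005]
ft_force: [0.0, -0.3, 0.7]
width: 71.5
t: 6.72
ee_pos: [442.6, -133.8, 42.3]
orientation: [0.004, 1.57, -0.005]
ft_force: [-1.0, -0.1, 8.1]
width: 48.1
```

```bash
python3 -m crank '[[[-3,0,0],[0,0,0],4],[[-4,0,0],[0,0,0],4],[[-4,2,0],[0,0,0],4],[[0,4,0],[0,0,0],4],[[0,5,0],[0,0,0],4]]'; python3 -m crank '[[[0,5,0],[0,0,0],4],[[0,5,0],[0,0,0],4],[[0,5,0],[0,0,0],4],[[0,5,0],[0,0,0],4],[[0,5,0],[0,0,0],4]]';python3 -m crank '[[[0,5,0],[0,0,0],4],[[0,5,0],[0,0,0],4],[[0,3,0],[0,0,0],4],[[0,0,0],[6,0,0],4],[[0,0,0],[6.3,0,0],4]]'; python3 -m crank '[[[0,0,0],[0,0,0],4],[[0,0,0],[0,0,0],4]]'
python3 - <<'E'
from h import *
np.set_printoptions(precision=3,suppress=True)
im=snap("wrist","w6");p,M=pose();print(p,M,get_obs()["width"]); print(M.T@(np.array([442.5,356.6,p[2]])-p))
print(proj(im,[(442.5,356.6,5),(427.7,290.2,5)]))
E
```

```text
t: 7.35
ee_pos: [443.2, -23.0, 152.5]
orientation: [0.006, 1.569, -0.006]
ft_force: [1.6, -0.1, -1.5]
width: 48.4
t: 7.98
ee_pos: [443.8, 228.0, 151.7]
orientation: [0.004, 1.571, -0.004]
ft_force: [1.7, 0.3, -1.0]
width: 48.3
t: 8.6
ee_pos: [444.3, 356.7, 151.3]
orientation: [0.174, 1.564, -0.175]
ft_force: [0.4, -1.1, -0.0]
width: 48.2
t: 8.85
ee_pos: [444.8, 356.2, 151.6]
orientation: [0.171, 1.564, -0.171]
ft_force: [0.2, -0.4, 0.3]
width: 48.3
[444.877 356.196 151.667] [[-0.     0.217  0.976]
 [-0.     0.976 -0.217]
 [-1.    -0.    -0.   ]] 48.152839151600794
[ 0.    -0.121 -2.408]
[[277.715 197.086]
 [277.838 257.881]]
```

View pics/w6.png

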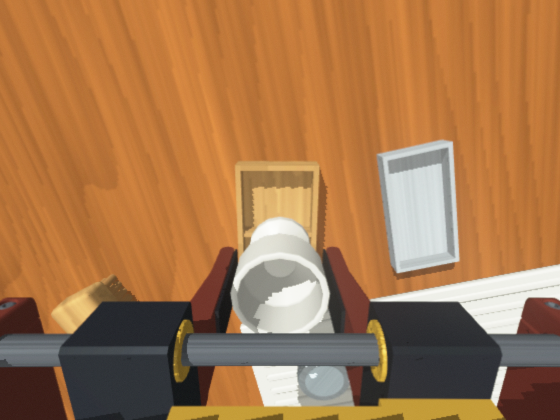

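The far bay is centred near (280,197) in the image and the box is square to the tool. Lowering the cup.

```bash
python3 -m crank '[[[4,0,-0.2],[0,0,0],4],[[4,0,0],[0,0,0],4],[[2.2,0,0],[0,0,0],4],[[1,0,0],[0,0,0],4],[[0,0,0],[0,0,0],4]]'; python3 -m crank '[[[0,0,0],[0,0,0],4]]'
```

```text
t: 9.52
ee_pos: [442.9, 356.6, 39.5]
orientation: [0.172, 1.564, -0.173]
ft_force: [0.1, -0.6, -0.6]
width: 47.8
t: 9.65
ee_pos: [443.6, 357.2, 40.7]
orientation: [0.174, 1.563, -0.172]
ft_force: [-0.4, 0.4, -1.2]
width: 48.2
```

```bash
python3 -m crank '[[[0.3,0,0],[0,0,0],4],[[0,0,0],[0,0,0],4]]'; python3 -m crank '[[[0.1,0,0],[0,0,0],4],[[0,0,0],[0,0,0],4]]'
```

```text
t: 9.9
ee_pos: [443.1, 356.9, 37.1]
orientation: [0.173, 1.563, -0.173]
ft_force: [-0.1, 0.6, -0.3]
width: 48.3
t: 10.15
ee_pos: [442.9, 356.8, 35.7]
orientation: [0.173, 1.564, -0.173]
ft_force: [-0.0, -0.2, -0.6]
width: 48.3
```

```bash
python3 -m crank '[[[0.1,0,0],[0,0,0],4],[[0,0,0],[0,0,0],4]]'; python3 -m crank '[[[0.05,0,0],[0,0,0],4],[[0,0,0],[0,0,0],4]]'
```

```text
t: 10.4
ee_pos: [443.0, 356.9, 35.4]
orientation: [0.173, 1.564, -0.173]
ft_force: [-2.8, -0.9, 7.2]
width: 48.2
t: 10.65
ee_pos: [443.0, 356.9, 35.3]
orientation: [0.173, 1.564, -0.173]
ft_force: [-3.7, -2.1, 11.7]
width: 48.4
```

Contact felt (7–12 N), so I'm releasing.

```bash
python3 -m crank '[[[-0.05,0,0],[0,0,0],5.4],[[0,0,0],[0,0,0],8],[[0,0,0],[0,0,0],8],[[-4,0,0],[0,0,0],8],[[-5,0,0],[0,0,0],8.78]]'; python3 -m crank '[[[-3,-6,0],[0,0,0],8.78],[[0,-4,0],[0,0,0],8.78],[[0,0,0],[0,0,0],8.78]]'
python3 - <<'E'
from h import *
np.set_printoptions(precision=3,suppress=True)
im=snap("wrist","w7");p,M=pose();print(p)
print(proj(im,[(442.5,356.6,67)]), M.T@(np.array([580.9,64.3,p[2]])-p))
E
```

```text
t: 11.28
ee_pos: [442.1, 356.1, 124.4]
orientation: [0.171, 1.566, -0.175]
ft_force: [0.2, 0.8, 0.2]
width: 85.9
t: 11.65
ee_pos: [421.0, 261.1, 152.8]
orientation: [0.174, 1.564, -0.175]
ft_force: [-0.7, 0.1, 0.0]
width: 87.8
[421.96  262.536 152.85 ]
[[279.731  90.243]] [  -0.019 -158.384  198.681]
```

View pics/w7.png

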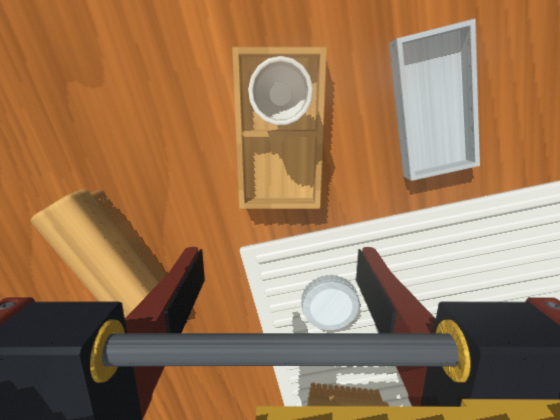

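Cup A stands centred in the far bay at (280,90). Next, cup B.

```bash
python3 -m crank '[[[0,-3.2,4],[0,0,0],8.78],[[0,-3.2,4],[0,0,0],8.78],[[0,-3.2,4],[0,0,0],8.78],[[0,-3.2,4],[0,0,0],8.78],[[0,-3,3.9],[0,0,0],8.78]]'; python3 -m crank '[[[2,0,0],[0,0,0],8.78],[[0,0,0],[0,0,0],8.78]]'
python3 - <<'E'
from h import *
np.set_printoptions(precision=3,suppress=True)
im=snap("wrist","w8");p,M=pose();print(p)
print(proj(im,[(580.9,64.3,74)]), M.T@(np.array([580.9,64.3,p[2]])-p))
i=cv2.imread("pics/w8.png")[150:300,180:400];cv2.imwrite("pics/w8c.png",cv2.resize(i,None,fx=3.5,fy=3.5))
E
```

```text
t: 12.32
ee_pos: [583.6, 65.1, 152.1]
orientation: [0.173, 1.564, -0.172]
ft_force: [0.5, 0.1, -0.1]
width: 87.5
t: 12.58
ee_pos: [581.3, 65.8, 130.7]
orientation: [0.173, 1.567, -0.174]
ft_force: [-0.1, 0.3, -1.0]
width: 87.6
[581.493  66.153 131.616]
[[280.097 231.16 ]] [ 0.001 -1.938 -0.175]
```

View pics/w8c.png

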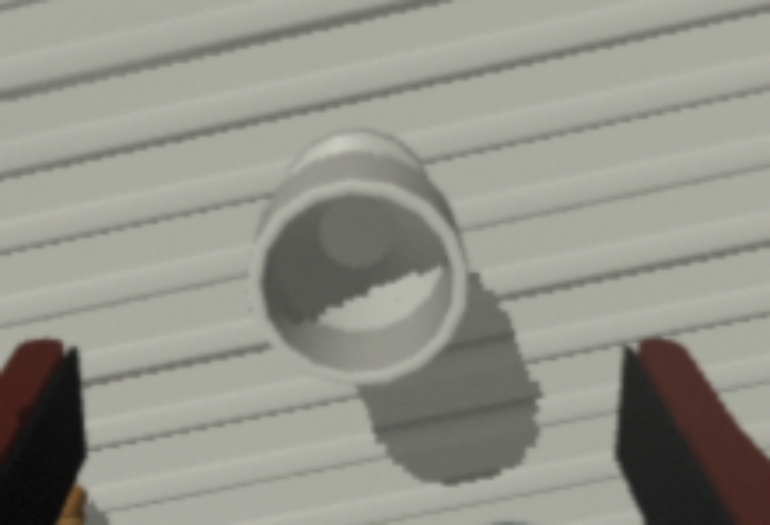

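Rim centre is at (282,230), about 1.5 mm off the prediction. Gripping.

```bash
python3 -m crank '[[[4.5,-0.1,0.1],[0,0,0],8.78],[[4.4,0,0],[0,0,0],8.78],[[0,0,0],[0,0,0],8.78],[[0,0,0],[0,0,0],4],[[0,0,0],[0,0,0],4]]'; python3 -m crank '[[[0,0,0],[0,0,0],4],[[0,0,0],[0,0,0],4],[[0,0,0],[0,0,0],4]]'
```

```text
t: 13.25
ee_pos: [584.0, 64.8, 45.8]
orientation: [0.173, 1.56, -0.172]
ft_force: [1.0, -0.1, 0.8]
width: 71.1
t: 13.62
ee_pos: [582.8, 64.3, 44.3]
orientation: [0.173, 1.563, -0.173]
ft_force: [-1.1, 0.6, 6.6]
width: 48.0
```

```bash
python3 - <<'E'
from h import *
np.set_printoptions(precision=3,suppress=True)
p,M=pose();print(p); print(M.T@(np.array([427.7,290.2,p[2]])-p))
E
```

```text
[582.811  64.349  44.311]
[  -0.11   186.511 -200.703]
```

```bash
python3 -m crank '[[[-3,0,0],[0,0,0],4],[[-4,0,0],[0,0,0],4],[[-4,0,0],[0,0,0],4],[[0,2.5,-2.7],[0,0,0],4],[[0,3.1,-3.3],[0,0,0],4]]'; python3 -m crank '[[[0,3.5,-3.8],[0,0,0],4],[[0,3.5,-3.8],[0,0,0],4],[[0,3.5,-3.7],[0,0,0],4],[[0,2.5,-2.7],[0,0,0],4],[[0,0,0],[0,0,0],4]]'
python3 -m crank '[[[0,0,0],[0,0,0],4]]'
python3 - <<'E'
from h import *
np.set_printoptions(precision=3,suppress=True)
im=snap("wrist","w9");p,M=pose();print(p);print(M.T@(np.array([427.7,290.2,p[2]])-p))
E
```

```text
t: 14.25
ee_pos: [536.1, 132.3, 154.2]
orientation: [0.175, 1.562, -0.174]
ft_force: [-0.6, 0.9, -0.6]
width: 47.8
t: 14.88
ee_pos: [426.5, 291.0, 153.5]
orientation: [0.17, 1.565, -0.17]
ft_force: [-0.3, -0.6, -1.1]
width: 48.1
t: 15.0
ee_pos: [428.1, 289.2, 153.6]
orientation: [0.172, 1.564, -0.173]
ft_force: [0.2, -0.8, -1.5]
width: 48.1
[428.342 288.853 153.548]
[-0.     1.174 -0.921]
```

View pics/w9.png

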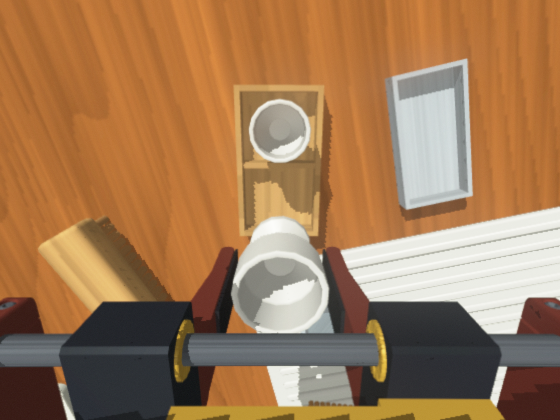

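The near bay lies ahead at (282,200) and the grip is straight. Lowering.

```bash
python3 -m crank '[[[4,0.1,-0.1],[0,0,0],4],[[4,0,0],[0,0,0],4],[[2.2,0,0],[0,0,0],4],[[1,0,0],[0,0,0],4],[[0,0,0],[0,0,0],4]]'; python3 -m crank '[[[0,0,0],[0,0,0],4],[[0.25,0,0],[0,0,0],4],[[0,0,0],[0,0,0],4]]';  python3 -m crank '[[[0.1,0,0],[0,0,0],4],[[0,0,0],[0,0,0],4]]'
```

```text
t: 15.68
ee_pos: [427.5, 290.1, 41.4]
orientation: [0.173, 1.564, -0.174]
ft_force: [-0.6, -0.3, -0.5]
width: 47.8
t: 16.05
ee_pos: [427.3, 290.9, 39.5]
orientation: [0.173, 1.563, -0.172]
ft_force: [0.1, -0.6, -1.3]
width: 48.4
t: 16.3
ee_pos: [427.1, 290.8, 38.1]
orientation: [0.173, 1.564, -0.173]
ft_force: [0.8, -0.7, 0.1]
width: 48.0
```

```bash
python3 -m crank '[[[0.1,0,0],[0,0,0],4],[[0,0,0],[0,0,0],4]]'; python3 -m crank '[[[0.05,0,0],[0,0,0],4],[[0,0,0],[0,0,0],4]]'
```

```text
t: 16.55
ee_pos: [427.2, 290.8, 37.3]
orientation: [0.173, 1.564, -0.173]
ft_force: [-0.1, -0.4, 2.8]
width: 48.2
t: 16.8
ee_pos: [427.2, 290.8, 37.3]
orientation: [0.173, 1.564, -0.173]
ft_force: [-2.4, -1.9, 9.9]
width: 48.2
```

```bash
python3 -m crank '[[[-0.05,0,0],[0,0,0],5.4],[[0,0,0],[0,0,0],8],[[0,0,0],[0,0,0],8],[[-4,0,0],[0,0,0],8],[[-5,0,0],[0,0,0],8.78]]'; python3 -m crank '[[[-5,-2.7,0.7],[0,0,0],8.78],[[-2,-5.5,1.5],[0,0,0],8.78],[[0,-5.5,1.5],[0,0,0],8.78],[[0,-5.5,1.5],[0,0,0],8.78],[[0,-5.5,1.5],[0,0,0],8.78]]'; python3 -m crank '[[[0,-3.5,1],[-10,0,0],8.78],[[0,0,0],[-10,0,0],8.78],[[0,0,0],[-10,0,0],8.78],[[0,0,0],[-10,0,0],8.78],[[0,0,0],[-10,0,0],8.78]]'; python3 -m crank '[[[0,0,0],[-10,0,0],8.78],[[0,0,0],[-10,0,0],8.78],[[0,0,0],[-10,0,0],8.78],[[0,0,0],[-2.4,0,0],8.78],[[0,0,0],[0,0,0],8.78]]'
python3 - <<'E'
from h import *
np.set_printoptions(precision=3,suppress=True)
im=snap("wrist","w10");p,M=pose();print(p,M);print(M.T@(np.array([441.5,-1.5,p[2]])-p))
print(proj(im,[(441.5,-1.5,52),(441.5,-1.5,42)]))
snap("side","s10")
E
```

```text
t: 17.42
ee_pos: [426.3, 290.1, 127.0]
orientation: [0.171, 1.566, -0.175]
ft_force: [1.3, 1.1, 0.9]
width: 86.1
t: 18.05
ee_pos: [438.5, 33.4, 197.3]
orientation: [0.173, 1.563, -0.173]
ft_force: [1.0, -0.6, -0.2]
width: 87.5
t: 18.68
ee_pos: [440.6, -1.4, 197.0]
orientation: [-0.515, 1.509, 0.515]
ft_force: [-0.1, 0.9, 0.2]
width: 87.8
t: 19.3
ee_pos: [440.5, -1.3, 197.0]
orientation: [-0.945, 1.356, 0.945]
ft_force: [-0.5, 0.7, -0.3]
width: 87.8
[440.593  -1.26  197.041] [[-0.    -0.938  0.346]
 [ 0.     0.346  0.938]
 [-1.     0.    -0.   ]]
[-0.    -0.934  0.089]
[[279.912 198.465]
 [279.903 195.869]]
```

View pics/w10.png

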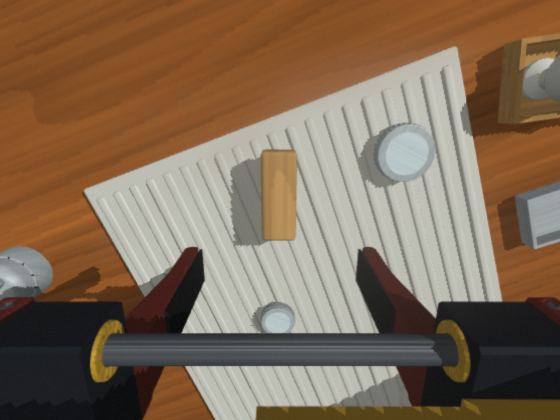

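View pics/s10.png

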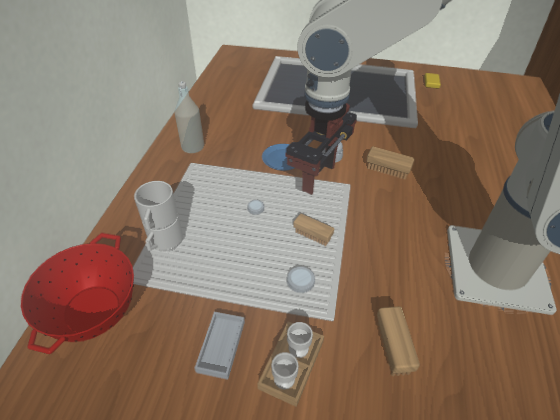

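Both cups stand in the box. The brush is square to the jaws, at columns 262–297. I'll go lower and measure its height.

```bash
python3 -m crank '[[[5,-0.1,0],[0,0,0],8.78],[[4,0,0],[0,0,0],8.78],[[0,0,0],[0,0,0],8.78],[[0,0,0],[0,0,0],8.78]]'
python3 - <<'E'
from h import *
np.set_printoptions(precision=3,suppress=True)
im=snap("wrist","w11");p,M=pose();print(p)
print(proj(im,[(441.5,-1.5,52),(441.5,-1.5,42)]))
i=cv2.imread("pics/w11.png")[60:260,200:380];cv2.imwrite("pics/w11c.png",cv2.resize(i,None,fx=3,fy=3))
i=cv2.imread("pics/w10.png")[130:260,230:330];cv2.imwrite("pics/w10c.png",cv2.resize(i,None,fx=4,fy=4))
E
```

```text
t: 19.9
ee_pos: [442.3, -1.6, 108.1]
orientation: [-0.946, 1.355, 0.945]
ft_force: [-0.8, 0.4, 0.8]
width: 87.8
[442.749  -1.652 108.485]
[[279.642 228.631]
 [279.636 223.918]]
```

View pics/w11c.png

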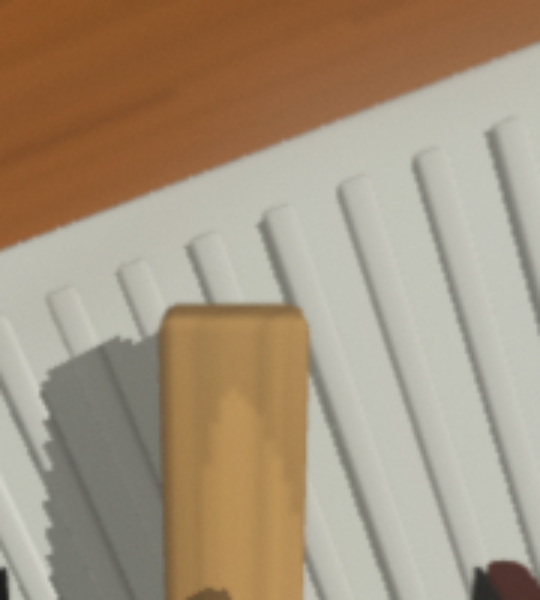

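View pics/w10c.png

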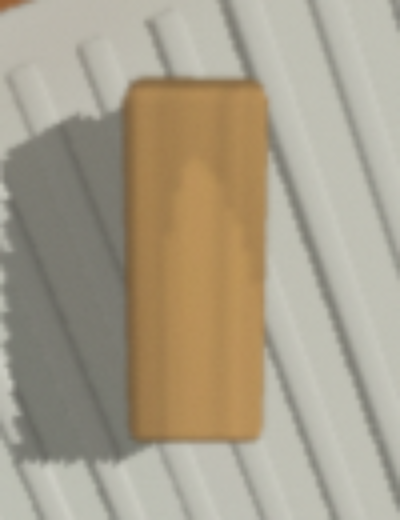

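```bash
python3 - <<'E'
from h import *
np.set_printoptions(precision=2,suppress=True)
im=get_image("wrist");V=im["view"];C=-V[:3,:3].T@V[:3,3];p,M=pose()
off=M.T@(C-p);A=V[:3,:3]@M
p0=np.array([440.593,-1.26,197.041]);V0=np.eye(4);V0[:3,:3]=V[:3,:3];V0[:3,3]=-V[:3,:3]@(p0+M@off)
i0=dict(im);i0["view"]=V0
t=tri(i0,[(278.7,150.5)],im,[(278.3,162.5)]);print(t)
for z in (42,47,52): print(z,plane(i0,[(278.7,150.5),(279,240)],z),np.linalg.norm(np.diff(plane(i0,[(278.7,150.5),(279,240)],z),axis=0)), np.linalg.norm(np.diff(plane(i0,[(261.5,210),(296,210)],z),axis=0)))
E
```

```text
[[398.37  13.41  35.26   0.31]]
42 [[397.52  13.57  42.  ]
 [488.01 -19.64  42.  ]] 96.38632364635129 36.37337493608025
47 [[396.94  13.8   47.  ]
 [485.99 -18.89  47.  ]] 94.85890253019718 35.79697095218098
52 [[396.35  14.02  52.  ]
 [483.97 -18.13  52.  ]] 93.33148141404315 35.220566968281766
```

```bash
python3 -m crank '[[[4,0.1,-0.1],[0,0,0],8.78],[[3.8,0,0],[0,0,0],8.78],[[0,0,0],[0,0,0],2.5],[[0,0,0],[0,0,0],2.5],[[0,0,0],[0,0,0],2.5]]'; python3 -m crank '[[[0,0,0],[0,0,0],2.5],[[0,0,0],[0,0,0],2.5],[[0,0,0],[0,0,0],2.5]]'
```

```text
t: 20.62
ee_pos: [441.7, -2.2, 30.8]
orientation: [-0.947, 1.353, 0.944]
ft_force: [0.9, 0.1, -0.2]
width: 61.5
t: 21.0
ee_pos: [440.6, -2.2, 29.5]
orientation: [-0.946, 1.355, 0.945]
ft_force: [-1.6, -0.2, 5.8]
width: 36.1
```

```bash
python3 -m crank '[[[-3,0,0],[0,0,0],2.5],[[-4,0,0],[0,0,0],2.5],[[-4,0,2],[0,0,0],2.5],[[-1,-0.3,5],[0,0,0],2.5],[[0,-0.3,5],[0,0,0],2.5]]'; python3 -m crank '[[[0,-0.3,5],[0,0,0],2.5],[[0,-0.3,5],[0,0,0],2.5],[[0,-0.3,5],[0,0,0],2.5],[[0,-0.3,4.5],[0,0,0],2.5],[[0,0,3],[0,0,0],2.5]]'; python3 -m crank '[[[0,0,0],[10,0,0],2.5],[[0,0,0],[10,0,0],2.5],[[0,0,0],[10,0,0],2.5],[[0,0,0],[10,0,0],2.5],[[0,0,0],[10,0,0],2.5]]'; python3 -m crank '[[[0,0,0],[10,0,0],2.5],[[0,0,0],[9.7,0,0],2.5],[[0,0,0],[0,0,0],2.5],[[0,0,0],[0,0,0],2.5]]'
python3 - <<'E'
from h import *
np.set_printoptions(precision=3,suppress=True)
im=snap("wrist","w12");p,M=pose();print(p,M,get_obs()["width"]);print(M.T@(np.array([578.2,315.2,p[2]])-p))
E
```

```text
t: 21.62
ee_pos: [488.6, 109.5, 150.5]
orientation: [-0.945, 1.354, 0.943]
ft_force: [1.0, -0.1, -0.3]
width: 35.5
t: 22.25
ee_pos: [576.7, 317.1, 148.6]
orientation: [-0.946, 1.356, 0.946]
ft_force: [0.7, -0.2, -0.0]
width: 35.7
t: 22.88
ee_pos: [576.0, 315.1, 148.6]
orientation: [-0.267, 1.556, 0.266]
ft_force: [0.2, 0.3, -0.8]
width: 36.1
t: 23.38
ee_pos: [576.2, 315.2, 148.8]
orientation: [-0.004, 1.571, 0.003]
ft_force: [-0.4, 0.3, -0.7]
width: 35.8
[576.306 315.217 148.925] [[-0.    -0.004  1.   ]
 [-0.     1.     0.004]
 [-1.    -0.    -0.   ]] 36.033486433019746
[-0.001 -0.025  1.894]
```

View pics/w12.png

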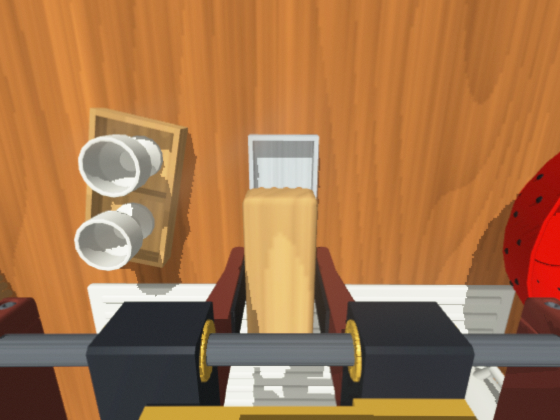

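The tray is straight ahead, its centre column about 283, and the brush is lined up with it. Lowering.

```bash
python3 -m crank '[[[4,0,0.2],[0,0,0],2.5],[[4,0,0],[0,0,0],2.5],[[3,0,0],[0,0,0],2.5],[[1.3,0,0],[0,0,0],2.5],[[0,0,0],[0,0,0],2.5]]'; python3 -m crank '[[[0,0,0],[0,0,0],2.5],[[0.2,0,0],[0,0,0],2.5],[[0,0,0],[0,0,0],2.5]]'
python3 - <<'E'
from h import *
im=snap("wrist","w13")
E
```

```text
t: 24.05
ee_pos: [578.2, 315.2, 25.6]
orientation: [-0.002, 1.572, 0.001]
ft_force: [-0.4, -0.9, -1.2]
width: 35.5
t: 24.42
ee_pos: [578.8, 315.5, 24.8]
orientation: [-0.001, 1.57, 0.002]
ft_force: [0.0, 0.1, -0.2]
width: 35.8
```

View pics/w13.png

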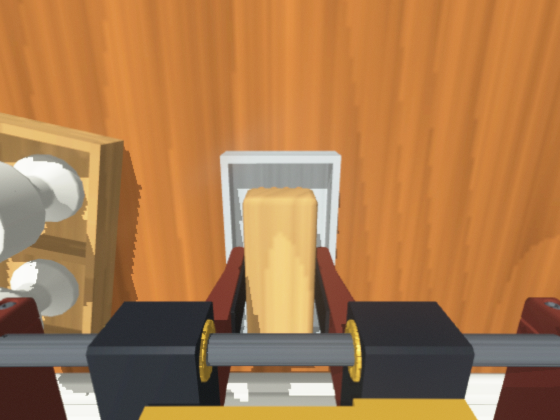

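Centred in the tray (columns 222–340, brush 245–317). I'll keep easing it down to contact.

```bash
python3 -m crank '[[[0.2,0,0],[0,0,0],2.5],[[0,0,0],[0,0,0],2.5]]'; python3 -m crank '[[[0.1,0,0],[0,0,0],2.5],[[0,0,0],[0,0,0],2.5]]'
```

```text
t: 24.72
ee_pos: [578.3, 315.2, 22.0]
orientation: [-0.001, 1.571, 0.001]
ft_force: [-0.4, -1.3, -0.6]
width: 35.8
t: 24.98
ee_pos: [578.5, 315.4, 21.6]
orientation: [-0.001, 1.571, 0.001]
ft_force: [-1.4, -1.2, 3.9]
width: 35.8
```

Contact at 21.6, as predicted. Releasing, then on to the large lid.

```bash
python3 -m crank '[[[0,0,0],[0,0,0],5],[[0,0,0],[0,0,0],8],[[-3,0,0],[0,0,0],8],[[-4,0,0],[0,0,0],8.78],[[-5,0,0],[0,0,0],8.78]]'; python3 -m crank '[[[0,-4,-3],[0,0,0],8.78],[[0,-4.5,-3.3],[0,0,0],8.78],[[0,-4.5,-3.3],[0,0,0],8.78],[[0,-4.7,-3.4],[0,0,0],8.78],[[0,0,0],[0,0,0],8.78]]'; python3 -m crank '[[[0,0,0],[0,0,0],8.78]]'
python3 - <<'E'
from h import *
np.set_printoptions(precision=3,suppress=True)
im=snap("wrist","w14");p,M=pose();print(p);print(M.T@(np.array([448.8,137.3,p[2]])-p),proj(im,[(448.8,137.3,28)]))
i=snap("side","s14")["pixels"][280:410,180:340,::-1];cv2.imwrite("pics/s14c.png",cv2.resize(i,None,fx=4,fy=4))
E
```

```text
t: 25.6
ee_pos: [577.8, 314.9, 141.2]
orientation: [-0.002, 1.573, 0.0]
ft_force: [0.2, 0.7, -0.5]
width: 82.8
t: 26.22
ee_pos: [445.5, 135.6, 140.8]
orientation: [0.0, 1.574, -0.002]
ft_force: [0.6, -0.3, 0.5]
width: 88.0
t: 26.35
ee_pos: [449.7, 138.4, 141.6]
orientation: [-0.0, 1.569, 0.001]
ft_force: [0.5, 0.0, 0.8]
width: 87.5
[450.059 138.777 141.532]
[-0.003 -1.475 -1.261] [[278.717 207.894]]
```

View pics/w14.png

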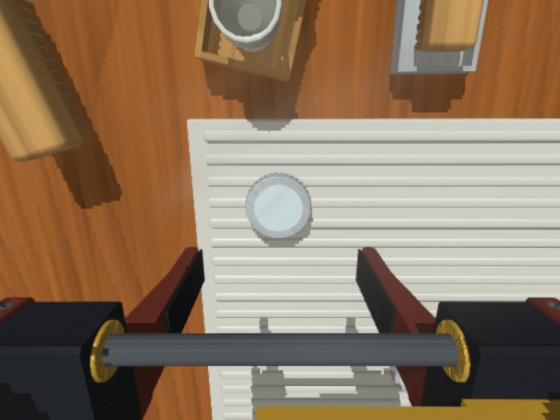

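View pics/s14c.png

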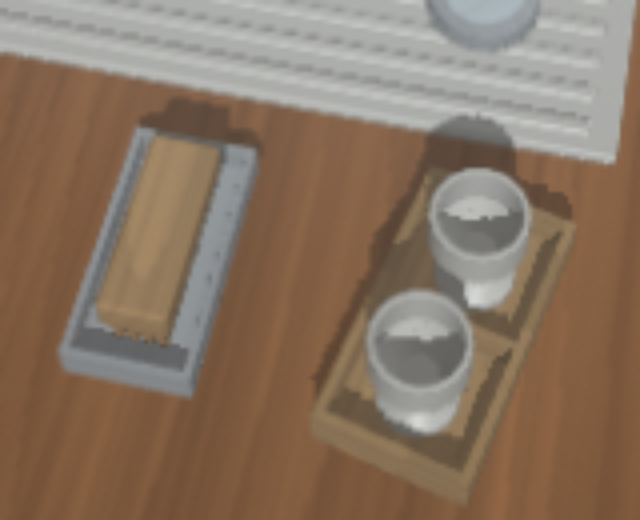

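Lid centre (278,208) matches the prediction. Descending to grip it low.

```bash
python3 -m crank '[[[5,-0.1,-0.1],[0,0,0],8.78],[[4,0,0],[0,0,0],8.78],[[3,0,0],[0,0,0],8.78],[[0,0,0],[0,0,0],8.78],[[0,0,0],[0,0,0],8.78]]'; python3 -m crank '[[[0.5,0,0],[0,0,0],8.78],[[0,0,0],[0,0,0],8.78]]'
```

```text
t: 27.08
ee_pos: [448.6, 137.8, 21.6]
orientation: [-0.001, 1.57, 0.002]
ft_force: [-0.3, -0.3, 0.4]
width: 87.9
t: 27.32
ee_pos: [448.2, 137.3, 16.7]
orientation: [-0.001, 1.57, 0.001]
ft_force: [-0.1, 0.1, 0.0]
width: 87.6
```

```bash
python3 -m crank '[[[0.15,0,0],[0,0,0],5],[[0,0,0],[0,0,0],5],[[0,0,0],[0,0,0],5],[[0,0,0],[0,0,0],5],[[0,0,0],[0,0,0],5]]'; python3 -m crank '[[[-1,0,0],[0,0,0],5],[[-3,0,0],[0,0,0],5],[[-4,0,0],[0,0,0],5],[[-4,0,0],[0,0,0],5],[[0,0,0],[0,0,0],5]]'; python3 - <<'E'
from h import *
np.set_printoptions(precision=3,suppress=True)
im=snap("wrist","w15");p,M=pose();print(p,get_obs()["width"]);print(M.T@(np.array([570.5,-291.7,p[2]])-p))
E
```

```text
t: 27.95
ee_pos: [447.8, 137.1, 14.7]
orientation: [-0.001, 1.571, 0.001]
ft_force: [-0.5, -0.4, 2.8]
width: 61.2
t: 28.58
ee_pos: [449.7, 137.7, 137.7]
orientation: [0.0, 1.565, 0.003]
ft_force: [-0.6, 0.6, -1.4]
width: 61.2
[448.491 137.366 136.11 ] 60.981116477793925
[   0.004 -429.248  121.366]
```

View pics/w15.png

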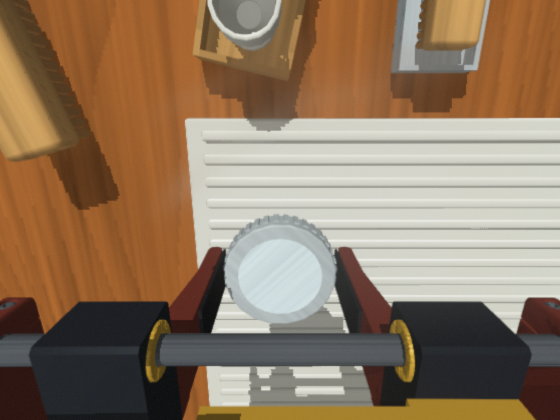

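```bash
python3 -m crank '[[[0,-4,1.2],[0,0,0],5],[[0,-5,1.5],[0,0,0],5],[[0,-5,1.5],[0,0,0],5],[[0,-5,1.5],[0,0,0],5],[[0,-5,1.5],[0,0,0],5]]'; python3 -m crank '[[[0,-5,1.5],[0,0,0],5],[[0,-5,1.5],[0,0,0],5],[[0,-5,1.2],[0,0,0],5],[[0,-4,0.7],[0,0,0],5],[[0,0,0],[0,0,0],5]]';python3 -m crank '[[[0,0,0],[0,0,0],5]]'; python3 - <<'E'
from h import *
np.set_printoptions(precision=3,suppress=True)
im=snap("wrist","w16");p,M=pose();print(p,get_obs()["width"]);print(M.T@(np.array([570.5,-291.7,p[2]])-p))
q=plane(im,[(280,272)],p[2]+13.3)[0];print("lid in tool",M.T@(q-p))
h=cv2.cvtColor(im["pixels"],cv2.COLOR_RGB2HSV).astype(int)
m=((h[...,0]>95)&(h[...,0]<125)&(h[...,1]>100)).astype(np.uint8)*255
cv2.imwrite("pics/m16.png",m)
for n in("scene","side"): snap(n,n+"16")
E
```

```text
t: 29.25
ee_pos: [519.3, -104.3, 133.2]
orientation: [-0.0, 1.573, 0.002]
ft_force: [0.5, 0.2, -0.0]
width: 61.3
t: 29.88
ee_pos: [568.7, -294.9, 132.7]
orientation: [0.002, 1.572, -0.001]
ft_force: [0.1, 0.5, -0.5]
width: 61.3
t: 30.0
ee_pos: [568.1, -291.7, 133.1]
orientation: [0.0, 1.573, 0.002]
ft_force: [-0.3, 0.4, -0.6]
width: 61.0
[ 568.364 -291.335  133.43 ] 61.094373783187756
[-0.005 -0.369  2.135]
lid in tool [-13.295   3.084  -0.154]
```

View pics/w16.png

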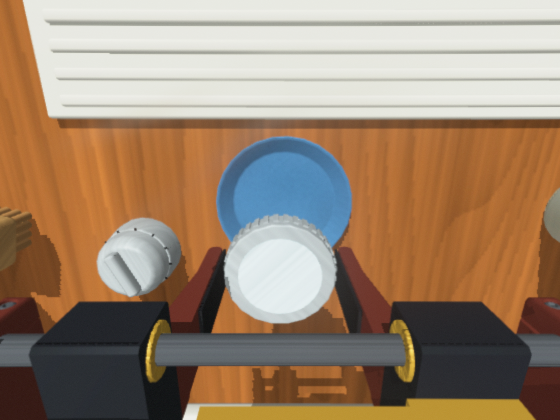

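View pics/scene16.png

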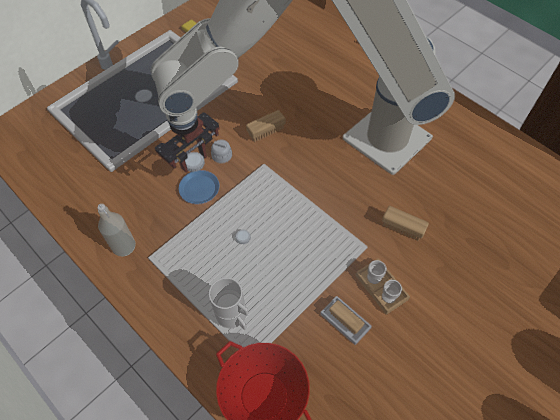

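The dish lies ahead, its rim spanning columns 217–351 with its top at row 137. I'll fit its arc.

```bash
python3 - <<'E'
from h import *
np.set_printoptions(precision=2,suppress=True)
im=get_image("wrist");p,M=pose()
h=cv2.cvtColor(im["pixels"],cv2.COLOR_RGB2HSV).astype(int)
m=((h[...,0]>95)&(h[...,0]<125)&(h[...,1]>100)).astype(np.uint8)
c=max(cv2.findContours(m,0,cv2.CHAIN_APPROX_NONE)[0],key=cv2.contourArea).reshape(-1,2).astype(float)
c=c[(c[:,1]<225)&((c[:,1]<200)|(c[:,0]<225)|(c[:,0]>342))]
c[:,0]+=np.sign(c[:,0]-284)*.5;c[:,1]-=.5*(c[:,1]<180)
q=plane(im,c,14)[:,:2];A=np.c_[2*q,np.ones(len(q))]
s=np.linalg.lstsq(A,(q**2).sum(1),rcond=None)[0];print(s[:2],2*np.sqrt(s[2]+s[:2]@s[:2]),len(q))
print(M.T@(np.r_[s[:2],p[2]]-p))
E
```

```text
[ 571.36 -291.54] 124.45972198640413 231
[-0.   -0.16  2.25]
```

```bash
python3 -m crank '[[[4,-0.3,0.2],[0,0,0],5],[[4,0,0],[0,0,0],5],[[3,0,0],[0,0,0],5],[[1,0,0],[0,0,0],5],[[0,0,0],[0,0,0],5]]'; python3 -m crank '[[[0,0,0],[0,0,0],5],[[0,0,0],[0,0,0],5]]'
```

```text
t: 30.82
ee_pos: [571.4, -295.2, 14.6]
orientation: [-0.001, 1.571, 0.002]
ft_force: [0.4, -0.7, -0.3]
width: 61.4
t: 31.08
ee_pos: [572.2, -296.1, 16.0]
orientation: [-0.002, 1.569, 0.0]
ft_force: [-0.1, -0.1, -0.7]
width: 61.8
```

```bash
python3 -m crank '[[[0.6,0.1,-0.1],[0,0,0],5],[[0,0,0],[0,0,0],5],[[0,0,0],[0,0,0],5]]'; python3 -m crank '[[[0.15,0,0],[0,0,0],5],[[0,0,0],[0,0,0],5]]'
```

```text
t: 31.45
ee_pos: [570.2, -294.6, 8.5]
orientation: [-0.001, 1.571, 0.001]
ft_force: [0.4, 1.0, -0.1]
width: 61.1
t: 31.7
ee_pos: [570.3, -294.7, 7.0]
orientation: [-0.001, 1.571, 0.001]
ft_force: [-0.4, -0.0, 0.3]
width: 61.2
```

```bash
python3 -m crank '[[[0.05,0,0],[0,0,0],5],[[0,0,0],[0,0,0],5]]'; python3 -m crank '[[[0.05,0,0],[0,0,0],5],[[0,0,0],[0,0,0],5]]'
```

```text
t: 31.95
ee_pos: [570.4, -294.7, 6.8]
orientation: [-0.001, 1.571, 0.001]
ft_force: [-0.1, 0.4, 0.9]
width: 61.5
t: 32.2
ee_pos: [570.4, -294.7, 6.7]
orientation: [-0.001, 1.571, 0.001]
ft_force: [-2.3, 0.8, 6.7]
width: 61.4
```

```bash
python3 -m crank '[[[0,0,0],[0,0,0],6.7],[[0,0,0],[0,0,0],6.7],[[-1,0,0],[0,0,0],6.8],[[-4,0,0],[0,0,0],8.78],[[-5,0,0],[0,0,0],8.78]]'; python3 -m crank '[[[-4,0,0],[0,0,0],8.78],[[0,0,0],[0,0,0],8.78],[[0,0,0],[0,0,0],8.78]]';python3 - <<'E'
from h import *
np.set_printoptions(precision=3,suppress=True)
im=snap("wrist","w17");p,M=pose();print(p,get_obs()["width"]);print(M.T@(np.array([599.2,-63.2,p[2]])-p))
E
```

```text
t: 32.83
ee_pos: [569.7, -294.3, 106.7]
orientation: [-0.0, 1.573, 0.002]
ft_force: [0.5, -0.9, -0.2]
width: 84.6
t: 33.2
ee_pos: [569.9, -294.4, 145.8]
orientation: [-0.001, 1.571, 0.001]
ft_force: [0.2, -0.4, -0.9]
width: 87.9
[ 569.519 -294.256  145.039] 88.20649664251063
[  0.163 231.013  30.018]
```

View pics/w17.png

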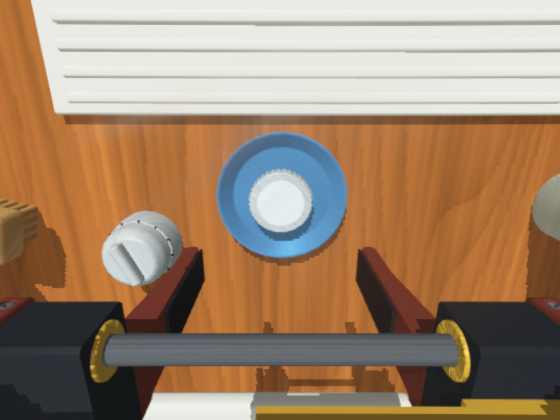

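Large lid sits flat in the dish, its disc centre near (280,202) and the dish's at about (282,195). I'll measure both circles.

```bash
python3 - <<'E'
from h import *
np.set_printoptions(precision=2,suppress=True)
im=get_image("wrist");p,M=pose()
h=cv2.cvtColor(im["pixels"],cv2.COLOR_RGB2HSV).astype(int)
def fit(c,z):
    q=plane(im,c,z)[:,:2];A=np.c_[2*q,np.ones(len(q))]
    s=np.linalg.lstsq(A,(q**2).sum(1),rcond=None)[0];return s[:2],2*np.sqrt(s[2]+s[:2]@s[:2])
m=((h[...,0]>95)&(h[...,0]<125)&(h[...,1]>100)).astype(np.uint8)
c=max(cv2.findContours(m,0,cv2.CHAIN_APPROX_NONE)[0],key=cv2.contourArea).reshape(-1,2).astype(float)
print("dish",fit(c,14),c.min(0),c.max(0))
# lid bright inner disc
m=((h[...,1]<22)&(h[...,2]>190)).astype(np.uint8);m[:160]=0;m[240:]=0;m[:,:240]=0;m[:,320:]=0
for c in cv2.findContours(m,0,cv2.CHAIN_APPROX_NONE)[0]:
    if cv2.contourArea(c)>200: c=c.reshape(-1,2).astype(float);print("lid",fit(c,20),c.min(0),c.max(0))
i=im["pixels"][120:270,200:360,::-1];cv2.imwrite("pics/w17c.png",cv2.resize(i,None,fx=4,fy=4))
E
```

```text
dish (array([ 572.28, -292.96]), np.float64(121.94286052377838)) [218. 133.] [346. 257.]
lid (array([ 569.76, -293.4 ]), np.float64(58.1353454300264)) [250. 171.] [311. 231.]
```

View pics/w17c.png

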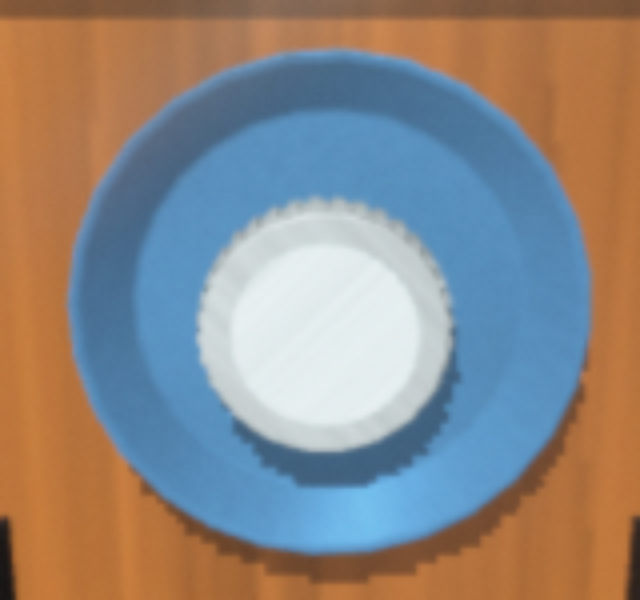

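```bash
python3 - <<'E'
from h import *
np.set_printoptions(precision=2,suppress=True)
im=get_image("wrist")
print(plane(im,[(281.1,203.1)],20),plane(im,[(282.3,194.5)],4))
E
```

```text
[[ 570.15 -293.87   20.  ]] [[ 571.35 -289.71    4.  ]]
```

Large lid at about (570,-293.6), within 5 mm of the dish centre. Next, the small lid.

```bash
python3 -m crank '[[[0,4,0.5],[0,0,0],8.78],[[0,5,0.6],[0,0,0],8.78],[[0,5,0.6],[0,0,0],8.78],[[0,5,0.6],[0,0,0],8.78],[[0,4.1,0.6],[0,0,0],8.78]]'; python3 -m crank '[[[0,0,0],[0,0,0],8.78],[[0,0,0],[0,0,0],8.78]]';python3 - <<'E'
from h import *
np.set_printoptions(precision=3,suppress=True)
im=snap("wrist","w18");p,M=pose();print(p);print(M.T@(np.array([599.2,-63.2,p[2]])-p),proj(im,[(599.2,-63.2,26)]))
i=im["pixels"][120:270,200:360,::-1];cv2.imwrite("pics/w18c.png",cv2.resize(i,None,fx=4,fy=4))
E
```

```text
t: 33.98
ee_pos: [598.3, -61.7, 144.8]
orientation: [-0.001, 1.573, 0.002]
ft_force: [0.9, 0.2, 0.3]
width: 88.0
t: 34.22
ee_pos: [598.5, -63.9, 145.3]
orientation: [-0.002, 1.572, 0.001]
ft_force: [0.3, -0.7, 0.1]
width: 87.5
[598.578 -64.425 145.439]
[-0.001  1.225  0.623] [[280.872 204.138]]
```

View pics/w18c.png

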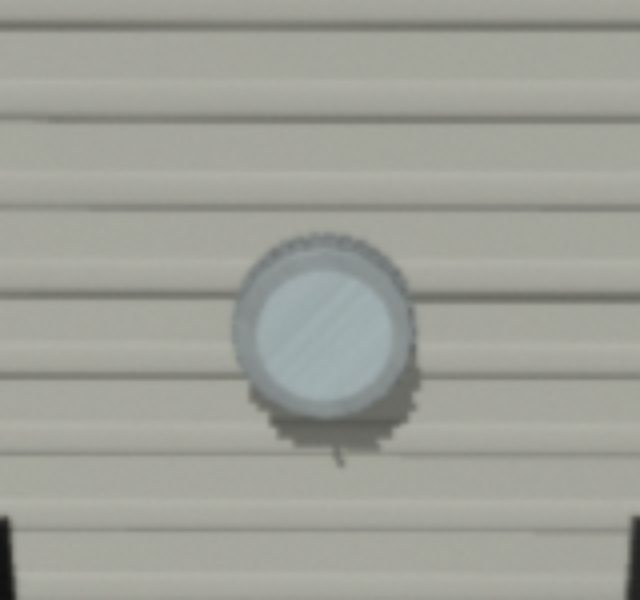

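Disc centre (281,204) matches the prediction. Descending to grip.

```bash
python3 -m crank '[[[5,0.1,0.1],[0,0,0],8.78],[[4,0,0],[0,0,0],8],[[3,0,0],[0,0,0],8],[[0,0,0],[0,0,0],8],[[0,0,0],[0,0,0],8]]'; python3 -m crank '[[[0.6,0,0],[0,0,0],8],[[0,0,0],[0,0,0],8],[[0,0,0],[0,0,0],8]]'
```

```text
t: 34.9
ee_pos: [600.6, -63.6, 27.0]
orientation: [-0.0, 1.57, 0.0]
ft_force: [0.5, -0.6, 0.6]
width: 79.9
t: 35.28
ee_pos: [600.3, -62.6, 20.6]
orientation: [-0.001, 1.57, 0.001]
ft_force: [-0.1, -0.2, 0.0]
width: 80.0
```

```bash
python3 -m crank '[[[0.45,-0.1,-0.1],[0,0,0],8],[[0,0,0],[0,0,0],8]]'; python3 -m crank '[[[0.1,0,0],[0,0,0],3.5],[[0,0,0],[0,0,0],3.5],[[0,0,0],[0,0,0],3.5],[[0,0,0],[0,0,0],3.5],[[0,0,0],[0,0,0],3.5]]'; python3 -m crank '[[[0,0,0],[0,0,0],3.5],[[0,0,0],[0,0,0],3.5]]'
```

```text
t: 35.52
ee_pos: [598.6, -63.6, 15.3]
orientation: [-0.001, 1.572, 0.001]
ft_force: [-0.5, -0.5, -0.4]
width: 80.5
t: 36.15
ee_pos: [599.0, -63.7, 14.7]
orientation: [-0.001, 1.571, 0.001]
ft_force: [0.8, 0.5, -0.1]
width: 43.2
t: 36.4
ee_pos: [599.0, -63.6, 14.7]
orientation: [-0.001, 1.571, 0.001]
ft_force: [-0.2, -0.9, -0.1]
width: 43.3
```

```bash
python3 -m crank '[[[-1,0,0],[0,0,0],3.5],[[-4,0,0],[0,0,0],3.5],[[-4,0,0],[0,0,0],3.5],[[-3,-3,-0.4],[0,0,0],3.5],[[0,-4,-0.5],[0,0,0],3.5]]'; python3 -m crank '[[[0,-4,-0.5],[0,0,0],3.5],[[0,-4,-0.5],[0,0,0],3.5],[[0,-4,-0.5],[0,0,0],3.5],[[0,-3.5,-0.5],[0,0,0],3.5],[[0,0,0],[0,0,0],3.5]]'; python3 -m crank '[[[0,0,0],[0,0,0],3.5],[[0,0,0],[0,0,0],3.5]]'; python3 - <<'E'
from h import *
np.set_printoptions(precision=3,suppress=True)
im=snap("wrist","w19");p,M=pose();print(p,get_obs()["width"])
i=im["pixels"][110:330,190:370,::-1];cv2.imwrite("pics/w19c.png",cv2.resize(i,None,fx=2.7,fy=2.7))
E
```

```text
t: 37.02
ee_pos: [592.0, -134.1, 138.4]
orientation: [-0.004, 1.565, 0.002]
ft_force: [0.4, -0.3, 0.1]
width: 43.4
t: 37.65
ee_pos: [570.0, -290.9, 135.3]
orientation: [0.001, 1.57, -0.002]
ft_force: [0.9, -0.1, -0.5]
width: 43.1
t: 37.9
ee_pos: [570.5, -287.6, 134.8]
orientation: [-0.002, 1.571, 0.002]
ft_force: [-0.1, -0.7, -0.1]
width: 43.2
[ 570.531 -287.508  134.755] 43.4407790990592
```

View pics/w19c.png

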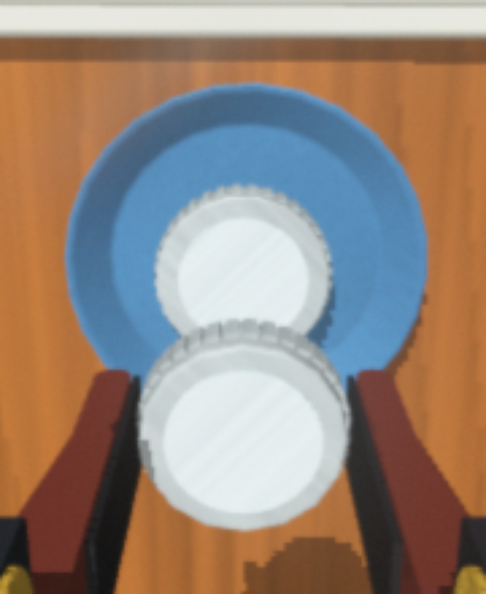

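```bash
python3 - <<'E'
from h import *
np.set_printoptions(precision=2,suppress=True)
im=get_image("wrist");p,M=pose()
a=plane(im,[(279.8,273.5)],p[2]+11.3)[0];b=plane(im,[(279.6,213.7)],20)[0];b2=np.array([570,-293.6,20])
print(a-p,b,b-a,b2-a)
E
```

```text
[-0.09  1.34 11.3 ] [ 570.18 -294.64   20.  ] [  -0.29   -8.35 -126.03] [  -0.48   -7.31 -126.03]
```

```bash
python3 -m crank '[[[3,-0.8,0],[0,0,0],3.5],[[4,0,0],[0,0,0],3.5],[[3,0,0],[0,0,0],3.5],[[0.5,0,0],[0,0,0],3.5],[[0,0,0],[0,0,0],3.5]]'; python3 -m crank '[[[0,0,0],[0,0,0],3.5],[[0,0,0],[0,0,0],3.5]]'; python3 - <<'E'
from h import *
np.set_printoptions(precision=3,suppress=True)
im=snap("wrist","w20");p,M=pose();print(p,get_obs()["width"])
i=im["pixels"][110:330,190:370,::-1];cv2.imwrite("pics/w20c.png",cv2.resize(i,None,fx=2.7,fy=2.7))
E
```

```text
t: 38.62
ee_pos: [570.8, -296.4, 30.1]
orientation: [-0.002, 1.571, 0.002]
ft_force: [-0.2, 0.2, -0.1]
width: 43.1
t: 38.88
ee_pos: [571.1, -297.1, 31.0]
orientation: [-0.002, 1.569, 0.0]
ft_force: [-0.7, 0.0, -0.2]
width: 43.1
[ 570.922 -296.994   30.751] 43.10901161047875
```

View pics/w20c.png

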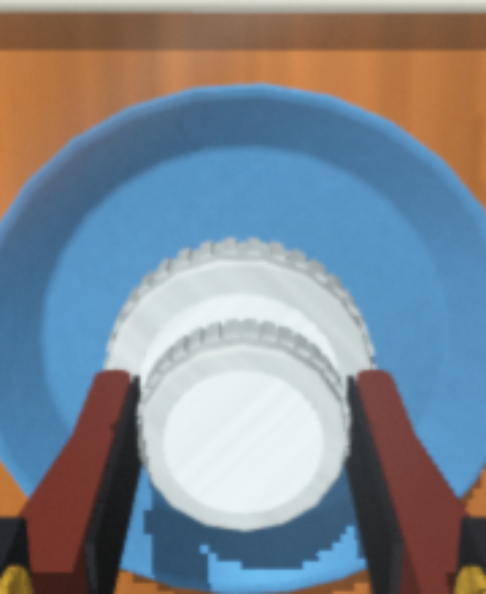

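```bash
python3 - <<'E'
from h import *
np.set_printoptions(precision=2,suppress=True)
im=get_image("wrist");p,M=pose()
print(plane(im,[(279.5,205.2),(230,228),(328.9,228)],20),plane(im,[(279.8,198.5)],16))
print("held",plane(im,[(279.8,273.5)],p[2]+11.3), plane(im,[(241.5,264),(319.5,264),(280,306),(280,237.5)],p[2]+11.3))
E
```

```text
[[ 570.7  -264.34   20.  ]
 [ 541.82 -278.25   20.  ]
 [ 599.53 -278.24   20.  ]] [[ 570.87 -261.5    16.  ]]
held [[ 570.87 -295.85   41.83]] [[ 550.61 -290.2    41.83]
 [ 591.88 -290.2    41.83]
 [ 570.99 -316.06   41.83]
 [ 570.97 -275.05   41.83]]
```

```bash
python3 -m crank '[[[0.55,0.15,0],[0,0,0],3.5],[[0,0,0],[0,0,0],3.5],[[0,0,0],[0,0,0],3.5]]'; python3 -m crank '[[[0.1,0,0],[0,0,0],3.5],[[0,0,0],[0,0,0],3.5]]';  python3 -m crank '[[[0.1,0,0],[0,0,0],3.5],[[0,0,0],[0,0,0],3.5]]'
```

```text
t: 39.35
ee_pos: [570.2, -295.1, 23.9]
orientation: [-0.001, 1.571, 0.001]
ft_force: [-0.8, -0.2, -0.2]
width: 43.4
t: 39.6
ee_pos: [570.3, -295.2, 23.0]
orientation: [-0.001, 1.571, 0.001]
ft_force: [-0.2, -0.2, -0.4]
width: 43.3
t: 39.85
ee_pos: [570.4, -295.3, 22.6]
orientation: [-0.001, 1.571, 0.001]
ft_force: [-1.5, 0.2, 4.1]
width: 43.2
```

Contact at 22.6, as predicted. Releasing and lifting.

```bash
python3 -m crank '[[[0,0,0],[0,0,0],5],[[0,0,0],[0,0,0],6.5],[[0,0,0],[0,0,0],6.5],[[-3,0,0],[0,0,0],6.5],[[-5,0,0],[0,0,0],8]]'; python3 -m crank '[[[-5,0,0],[0,0,0],8.78],[[0,0,0],[0,0,0],8.78],[[0,0,0],[0,0,0],8.78]]';python3 - <<'E'
from h import *
np.set_printoptions(precision=3,suppress=True)
im=snap("wrist","w21");print(pose()[0])
i=im["pixels"][110:280,190:370,::-1];cv2.imwrite("pics/w21c.png",cv2.resize(i,None,fx=4,fy=4,interpolation=cv2.INTER_CUBIC)[:600])
E
```

```text
t: 40.48
ee_pos: [569.0, -294.5, 101.0]
orientation: [0.0, 1.575, 0.003]
ft_force: [1.0, -1.1, 0.5]
width: 71.9
t: 40.85
ee_pos: [569.9, -295.0, 151.7]
orientation: [-0.001, 1.571, 0.001]
ft_force: [-0.5, -0.1, -0.1]
width: 87.5
[ 569.484 -294.742  150.846]
```

View pics/w21c.png

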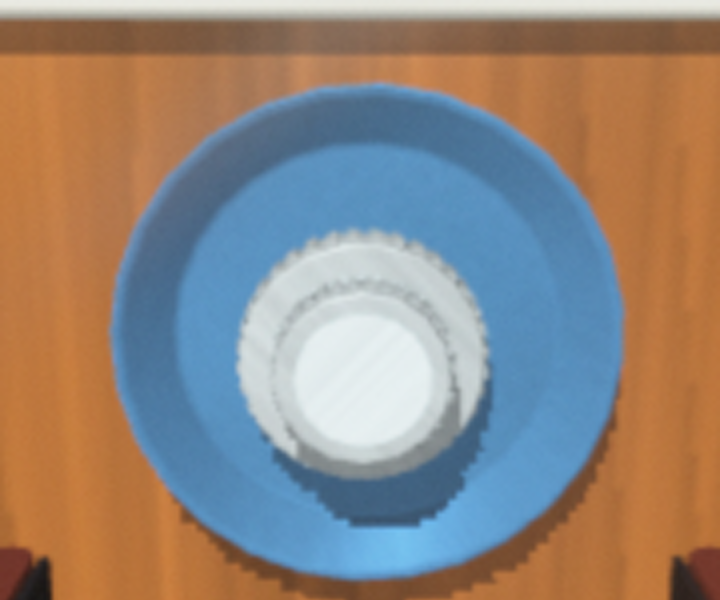

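```bash
python3 - <<'E'
from h import *
np.set_printoptions(precision=2,suppress=True)
im=get_image("wrist")
print("small",plane(im,[(280.6,204.1)],34),"large",plane(im,[(280.3,199.3)],20),"dish rim",plane(im,[(367/4+190-.4,331/4+110-.4)],14))
E
python3 -m crank '[[[-5,5,-1],[0,0,0],8.78],[[-5,5,-1],[0,0,0],8.78],[[0,6,0],[0,0,0],8.78],[[0,6,0],[0,0,0],8.78],[[0,6,0],[0,0,0],8.78]]'; python3 -m crank '[[[0,6,0],[0,0,0],8.78],[[0,6,0],[0,0,0],8.78],[[0,6,0],[0,0,0],8.78],[[0,6,0],[0,0,0],8.78],[[0,0,0],[0,0,0],8.78]]';python3 -m crank '[[[0,0,0],[0,0,0],8.78]]'
python3 - <<'E'
from h import *
im=snap("wrist","w22");print(pose()[0]);snap("side","s22");snap("scene","sc22")
i=im["pixels"][0:200,150:400,::-1];cv2.imwrite("pics/w22c.png",cv2.resize(i,None,fx=3,fy=3,interpolation=cv2.INTER_CUBIC)[:600])
E
```

```text
small [[ 569.83 -293.11   34.  ]] large [[ 569.54 -292.46   20.  ]] dish rim [[ 570.55 -287.11   14.  ]]
t: 41.58
ee_pos: [551.5, -25.9, 238.3]
orientation: [-0.001, 1.573, 0.001]
ft_force: [1.0, -0.3, -0.2]
width: 88.1
t: 42.2
ee_pos: [551.1, 215.7, 237.9]
orientation: [-0.005, 1.573, 0.005]
ft_force: [-0.6, 0.3, 0.6]
width: 87.6
t: 42.32
ee_pos: [551.4, 211.9, 238.2]
orientation: [-0.003, 1.573, 0.001]
ft_force: [0.4, -1.1, 0.2]
width: 88.0
[551.59095715 211.23473127 238.5078997 ]
```

View pics/w22c.png

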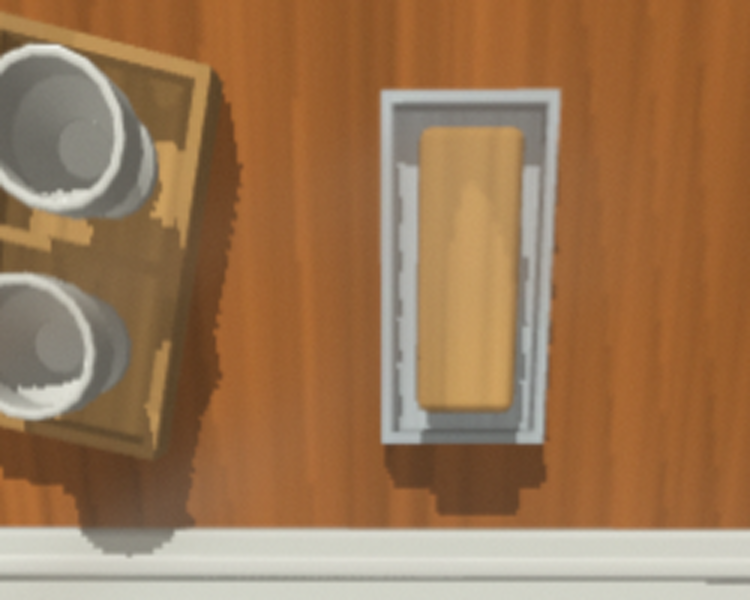

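View pics/s22.png

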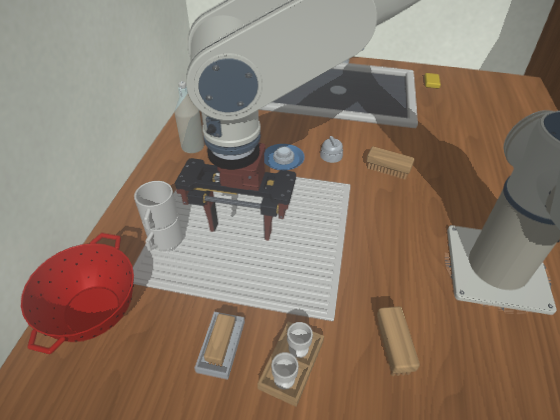

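The brush lies flat and centred in the tray, with its top at crop (470,268) and the tray rim at (470,267). Both cups stand in their bays and the lids are stacked in the dish. Timer and mugs look unmoved and the arm is clear, so I'm handing in.

```bash
python3 - <<'E'
from workcell import *
print(close_job(), get_obs()["t"])
E
```

```text
the job is handed in; nothing more can be done
the job is handed in; nothing more can be done
```

The job is done and handed in at about 43 s. Both egg cups stand in the box, one in each bay, each lowered to contact before release. The smallest brush lies bristles down in the steel tray, and the lids are stacked in the dish with the small one on the large one.

**Last checks:**
- **Cups and brush:** in the final views the cups stood upright in their bays, and the brush was centred in the tray to about 1–2 mm.
- **Lids:** the small lid was within about 1 mm of the large lid's centre. The large lid was 2.5–5.5 mm off the dish centre depending on the fit used, against a limit of 15 mm.
- **Timer and mugs:** they looked unmoved and the arm was touching nothing. I judged this by eye and did not measure it.

**Disagreement:** before the grasp, the brush top measured between 35 and 47 mm, where the text implies 52 mm. The contact height in the tray and the 36 mm grip width matched the text, so I kept the text's value.

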